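Re-zero the coffee grinder after cleaning

TASK

The coffee grinder has been taken apart for cleaning, so its grind setting is lost. Slacken the lock nut by its lever (a sixth of a turn or more frees the dial), turn the dial knob clockwise until the burrs touch and it will go no further, back it off three clicks, then leave it there and tighten the lock nut fully again. Do not knock over or push aside the things standing round it.

Things in the scene. Friction and masses are not known exactly. Their poses are not given: they have to be found in the camera images.
- grinder: Slant-head coffee grinder, fixed, base 200 x 125 mm, 260 mm tall, hopper behind, chute in front. Origin: middle of the base's underside; x to its back, y to its left seen from the front, z up. The 100 mm thick barrel leans 35 deg from vertical to the front; its upper end face is centred at (-30, 0, 185) mm in this frame and the dial axis leaves it at right angles, direction (-0.574, 0, 0.819).
- knob_grip (a point): Middle of the dial knob, on the dial axis, 47 mm out from the face. z: the dial axis, out of the face; x: along the knob's light pointer. Knob: black fluted cylinder, 45 mm diameter, 40 mm tall (21 mm inward to 19 mm outward of here), grip it across any diameter; behind it a dark 63 mm skirt with a line per click. A small fixed index finger reaches to the skirt from the face's upper side.
- knob (a joint): Dial angle, rad: 0 = burrs touch (firm stop), growing as the knob turns anticlockwise (looking at the face), to 2.2; starts at 0.6 to 1.4. Where the pointer stands at 0 differs each time. A click = 20 deg = 0.349 rad; the knob drops into a hollow at each and needs about 0.15 N m to turn on. While the nut is tight the dial is clamped (about 0.5 N m).
- lever_grip (a point): Middle of the black handle of the lock nut's lever: bar 48 mm long (radial), 15 wide, 17 thick, 84 mm from the dial axis, 28 mm out from the face. z: the dial axis, out of the face; x: along the bar to the dial axis. The nut is a dark 72 mm ring behind the dial. Tight, the lever points forward and downhill, up to 0.45 rad to either side; loosening swings it to the right as seen from the robot.
- nut (a joint): Lock nut angle, rad: 0 = fully tight (firm stop), growing as the lever swings anticlockwise looking at the face (looser), to 1.6. Below 0.5 it clamps the dial, harder the tighter; above that the dial is free. Stiff: about 0.6 N m to turn it either way, a little more near the tight end (7 to 9 N at the handle); it stays where it is left.
- dosing_cup: Small steel cup, 58 mm wide, 56 mm tall, standing on the grinder's base under the chute. Origin at its underside.
- oil_bottle: Glass oil bottle, 60 mm wide, 224 mm tall, standing beside the grinder. Origin at its underside.
- canister: Green canister with a wooden lid, 87 mm wide, 120 mm tall. Origin at its underside.
- mug: Mug, 78 mm wide (116 mm with its handle), 101 mm tall. Origin at its underside.
- sugar_box: White carton, 60 x 45 mm, 86 mm tall. Origin at its underside.
- teaspoon: Steel teaspoon, 130 mm long, lying flat in front of the grinder. Origin at the middle of its underside.
- spice_jar: Spice jar, 41 mm wide, 105 mm tall. Origin at its underside.

How it is judged (in metres and radians):
On the way, in this order (a step that is already met when the one before it is completed fails the run):
1. the lock nut is slackened, so that the dial is free (value of joint nut above 0.6 rad), for 0.1 s.
2. the dial is turned in until the burrs touch (value of joint knob below 0.06 rad), for 0.1 s.
3. the dial is backed off three clicks with the nut still slack (value of joint knob between 0.927 and 1.167 rad and value of joint nut above 0.5 rad), for 0.3 s.
At the end, for the whole second after the job is handed in: The lock nut is fully tight (within 0.08 rad of its stop) and the dial stands three clicks (1.047 rad, within 0.12 rad) back from where the burrs touch (value of joint nut below 0.08 rad and value of joint knob between 0.927 and 1.167 rad).
It fails at once if something standing round the grinder, or its cup, is shifted by more than 25 mm (distance of any of dosing_cup, oil_bottle, canister, mug, sugar_box, teaspoon, spice_jar from where it was at the start of the episode above 0.025 m).
It fails at once if something standing round the grinder, or its cup, is tipped over (angle between any of dosing_cup, oil_bottle, canister, mug, sugar_box, spice_jar's own z axis and vertical above 0.35 rad).
It also fails if it takes over 54 s, if anything falls off the work surface, if the arm or the gripper's body presses on something with over 40 N, if the wrist force passes 120 N, or if a joint passes its speed limit or range.

ROBOT

A 6-joint arm with a two-finger parallel gripper is mounted at the origin on a cart in front of the work surface, level with it; the furniture and walls round the work are solid. World frame = base frame: x ahead of the robot, y to its left, z up, the work surface at z = 0. Lengths are in mm, angles in rad, forces in N, time in s.
With the tool pointing down it reaches from about 350 to 875 mm from the base axis. Payload 4.2 kg.
Tool frame: the origin (TCP) lies at the centre of the arm's flange, where the gripper is bolted on; the fingertips stand 173 mm ahead of it and the grasp point (between the pads) lies 155 mm ahead of it; y points along the fingers, x is the direction in which the jaws open and shut, and the axes are right-handed (so a half turn about y gives the same grasp; the last joint's range is limited). The gripper opens to 85 mm and grips with 20 to 120 N. Pads are 22 mm wide; open, the fingers measure 114 mm over their backs; the gripper's body (76 mm by 85 mm) begins 54 mm behind the grasp point. The pads swing forward as they close: fully open they stand 13 mm farther back than shut.
Start: joints at [-0.927, 0.385, 0.008, 0, -1.194, -0.259], TCP at [234.622, -579.269, 404.712] pointing down, gripper open.
Joint ranges: [-3.14, 3.14], [-1.21, 2.06], [-1.07, 1.41], [-3.16, 2.05], [-2.99, -0.16], [-3.1, 3.1]. Speed limits (rad/s): [2.79, 2.79, 3.14, 3.14, 3.14, 3.14].

INTERFACE

Orientations are given as [roll, pitch, yaw] about the fixed x, y, z axes, in that order (R = Rz(yaw) Ry(pitch) Rx(roll)).
In Python, from workcell import observe, read_camera, finish_job, recognise gives the robot as it stands. The module is installed in compiled form; this text tells all that it offers.
- The arm moves only by the tool play_rows, never from a script. Its argument "deltas" is text: rows parted by semicolons, each of 5 numbers parted by spaces: the opening in per cent of the stroke, from 0 (shut) to 100 (fully open), then the shift along the tool's x, y, z normalised to -1 to 1, where 1 is 10 cm, then the turn about the tool's y normalised to -1 to 1, where 1 is 120 degrees. A call has 1 to 20 rows; each row shifts and turns the pose as measured when the row begins, along the tool's axes as they then stand; what a row does not reach is not made up. A row lasts 1/10 s, in which the tool goes at most 50 mm and 8.59 degrees, less where a joint would pass 70% of its speed; a pose out of reach is approached as far as the arm can. A call with a number of a shift or a turn outside -1 to 1 is refused whole. A call with a gripper value outside its range is refused whole. The fingers move at their own pace and stop on an object; "squeeze" is the grip in N (left out, the last holds). Time passes only in rows, so rows that do not move let the fingers close. It gives the time, the measured TCP pose, the force and the opening at its end, in the units of the state.
- observe(): the state, without advancing time (a new reading comes with each control period).
- read_camera(name): name is "scene" or "top"; returns a dict with "color" (384x512x3 uint8, red, green, blue), "range_z" (384x512 float32, mm along the optical axis (not along the pixel's ray), 0 where there is no reading), "camera_matrix" (3x3 intrinsics, pixels), "k1" (the pictures are not rectified: a ray, as slopes to the right and down, at radius r is drawn at 1 + k1 r^2 times it, then the intrinsics apply), "rvec" (rotation vector, rad) and "tvec" (3), from world to camera coordinates, as OpenCV has them. Camera axes: x right, y down, z forward; pixel columns grow to the right and rows downward; lengths in mm; the calibration is good to about 2 mm. A picture is of the moment at which its call begins.
- finish_job(): hands the job in, once; it reports no verdict.
Trained networks look in a picture, given as the dict that the camera call returned (one of the last four; its "shot" number tells which), for a name from the list of things; names that differ only in an ending like _2 or _b are one class to them, and where a whole thing is asked for, a point or a joint stands for the part that bears it (a point fixed in the world has none). Each returns a list of dicts, best first, with "score" (0 to 1); they miss things now and then, are a little off and sometimes report something else, mostly with a low value. They report only what shows in the picture. A call takes as long as a camera call.
- recognise(name, picture): "position" ([column, row] as shares, 0 to 1, of the picture: columns of its width, rows of its height, amid what is visible of it).
The state is a dict: "t": time; "joint_pos": joint angles; "joint_vel": joint speeds; "tau": joint torques, N m; "position": TCP position; "tcp_rot": TCP orientation; "force": force on the tool from outside, world axes, zero at the start; "wrist_torque": the same for the moment, N m; "grip_width": opening from 0.0 (shut) to 1.0 (fully open).
Only numpy, scipy, OpenCV 4.12 (cv2) and the standard library are available. Lean on these libraries where they do the work, as an engineer would, in place of code of your own. Each camera call takes 0.05 s, during which the arm holds its last target.

## Working session

There is one attempt and no reset: what is moved stays moved. The work goes in short steps, Python scripts to look and compute and a tool call to move; the robot and the scene stay as the last step left them, time stands still between calls to the robot, and variables do not carry over. Pictures are saved under pics/ and viewed, and the job is handed in when it is done.

Besides the shell and the picture viewer there is one more tool, called after ">>>" by a JSON object that holds its "method" and its "body". play_rows: Moves the arm, as the interface text tells. Scaled input: -1 to 1 covers 10 cm each way for a shift and 120 degrees each way for a turn. Its arguments: {"type":"object","properties":{"deltas":{"type":"string"},"squeeze":{"type":"number"}},"required":["deltas"]}

```bash
mkdir -p pics; cat > h.py <<'E'
import numpy as np, cv2
from workcell import observe, read_camera, finish_job, recognise
from scipy.spatial.transform import Rotation as R
def save(p,n,crop=None,scale=1):
    im=p['color'][:,:,::-1]
    if crop: im=im[crop[1]:crop[3],crop[0]:crop[2]]
    if scale!=1: im=cv2.resize(im,None,fx=scale,fy=scale,interpolation=cv2.INTER_CUBIC)
    cv2.imwrite('pics/'+n,im)
def und(p,uv):
    K=p['camera_matrix'];d=np.array([p['k1'],0,0,0,0],float)
    return cv2.undistortPoints(np.array(uv,float).reshape(-1,1,2),np.array(K,float),d).reshape(-1,2)
def cloud(p):
    h,w=p['range_z'].shape
    vv,uu=np.mgrid[:h,:w]
    n=und(p,np.stack([uu.ravel(),vv.ravel()],1))
    z=p['range_z'].ravel().astype(float)
    C=np.c_[n*z[:,None],z]
    Rm=cv2.Rodrigues(np.array(p['rvec'],float))[0]
    W=(C-np.array(p['tvec']).reshape(3))@Rm
    W[z==0]=np.nan
    return W.reshape(h,w,3)
def proj(p,X):
    X=np.array(X,float).reshape(-1,3)
    Rm=cv2.Rodrigues(np.array(p['rvec'],float))[0]
    return cv2.projectPoints(X,np.array(p['rvec'],float),np.array(p['tvec'],float),np.array(p['camera_matrix'],float),np.array([p['k1'],0,0,0,0],float))[0].reshape(-1,2)
E
cat > a.py <<'E'
from h import *
import pickle
o=observe();print(o)
for c in ['scene','top']:
    p=read_camera(c);save(p,c+'0.png',scale=1.5);pickle.dump(p,open(c+'0.pkl','wb'))
    W=cloud(p)
    print(c,p['camera_matrix'],p['k1'],p['rvec'],p['tvec'])
    for n in ['grinder','knob_grip','lever_grip','dosing_cup','oil_bottle','canister','mug','sugar_box','teaspoon','spice_jar']:
        for r in recognise(n,p)[:2]:
            u=r['position'];x=int(u[0]*512);y=int(u[1]*384)
            print(n,round(r['score'],2),x,y,np.round(W[y,x]))
E
python3 a.py
```

```text
{'t': 0.0, 'joint_pos': array([-9.27402749e-01,  3.85563020e-01,  6.62818054e-03, -4.67038471e-04,
       -1.19399089e+00, -2.58588562e-01]), 'joint_vel': array([-0.00101165, -0.00252013,  0.00089092, -0.000307  , -0.00059201,
       -0.00057793]), 'tau': array([ 2.29290317e-04, -3.92287266e+01,  1.88404030e+01,  4.18620363e+00,
       -4.61168034e-03,  2.42502074e-05]), 'position': array([ 234.56071181, -579.09920546,  403.62292956]), 'tcp_rot': array([-1.57067128, -0.00216959,  1.9554289 ]), 'force': array([-0.24634575, -0.23498712,  0.12512837]), 'wrist_torque': array([-0.01339714, -0.04461305, -0.00632619]), 'grip_width': 0.9985056259891049}
scene [[358.04231936   0.         258.52435911]
 [  0.         358.04231936 192.90430103]
 [  0.           0.           1.        ]] 0.008982303400270071 [ 1.14401369 -2.18768507  1.08798304] [330.90022462 368.99829159 619.1712271 ]
grinder 0.65 253 187 [559.  33. 157.]
knob_grip 0.64 266 163 [532.  12. 232.]
lever_grip 0.55 271 183 [529.  -0. 172.]
dosing_cup 0.8 271 214 [566. -26.  36.]
oil_bottle 0.85 210 216 [570. 153. 114.]
canister 0.87
[... 308 characters left out ...]

 [  0.         484.40582469 188.54400832]
 [  0.           0.           1.        ]] 0.052523292105754855 [ 2.15406167 -2.16430576  0.15808868] [  35.50885919  550.24952226 1218.92551528]
grinder 0.68 273 157 [599.  -2. 208.]
knob_grip 0.94 275 175 [552.  -4. 248.]
lever_grip 0.81 267 192 [543.   6.  22.]
lever_grip 0.7 273 193 [522.  -3. 170.]
dosing_cup 0.46 270 194 [520.   4. 171.]
oil_bottle 0.59 214 167 [582. 133. 177.]
canister 0.87 330 167 [ 594. -147.  104.]
canister 0.65 225 231 [439. 112.  88.]
mug 0.84 315 225 [ 457. -120.    8.]
mug 0.35 279 174 [554. -12. 248.]
sugar_box 0.92 225 229 [444. 112.  90.]
teaspoon 0.55 263 239 [421.  17.   0.]
spice_jar 0.63 252 214 [478.  46. 112.]
```

View pics/scene0.png

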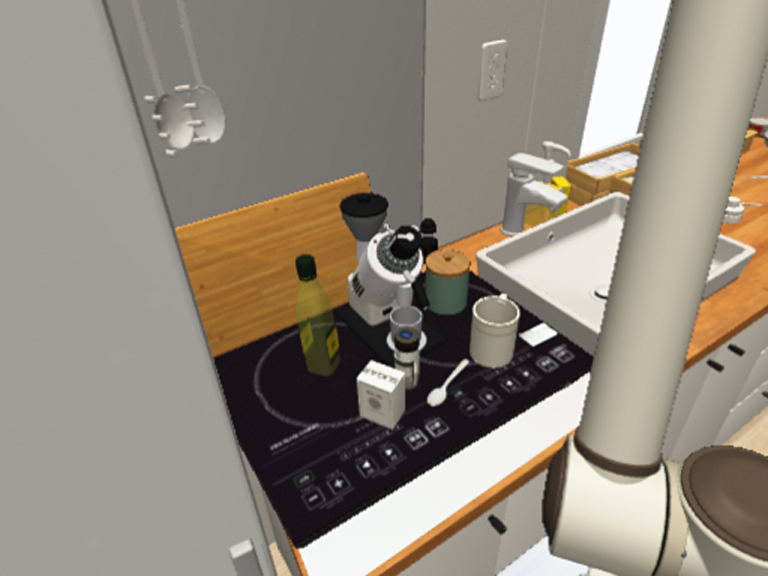

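View pics/top0.png

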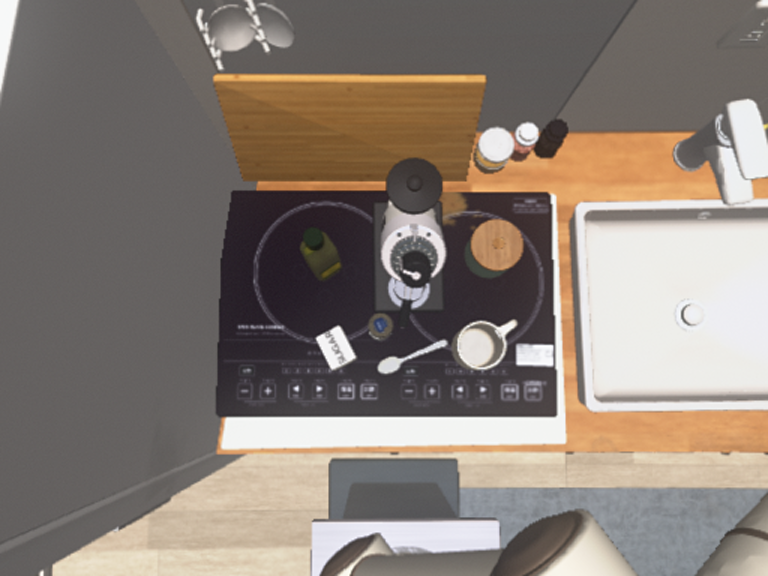

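```bash
cat > b.py <<'E'
from h import *
import pickle
p=pickle.load(open('top0.pkl','rb'));save(p,'topz.png',(180,110,350,260),4.5)
p=pickle.load(open('scene0.pkl','rb'));save(p,'scenez.png',(190,120,350,280),3.7)
E
python3 b.py
```

```text
(no output)
```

View pics/topz.png

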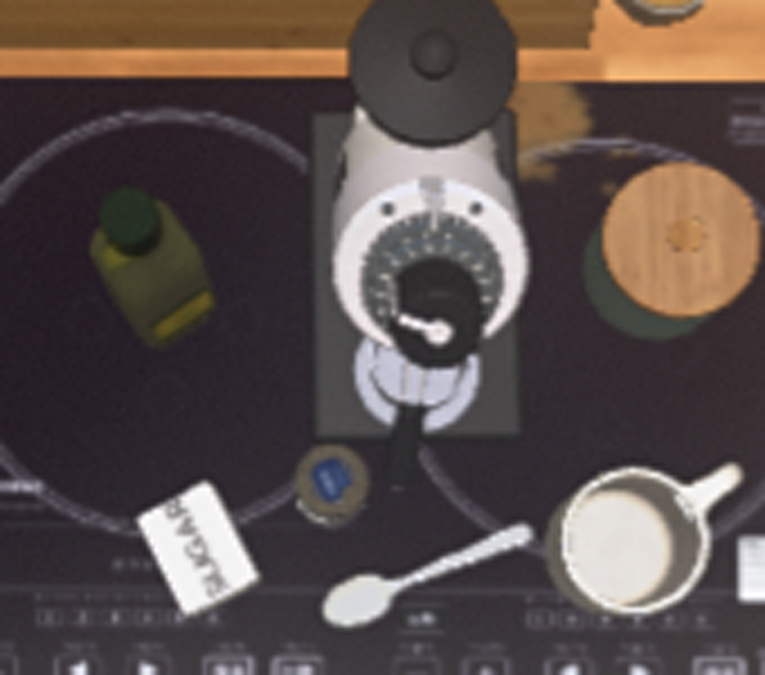

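View pics/scenez.png

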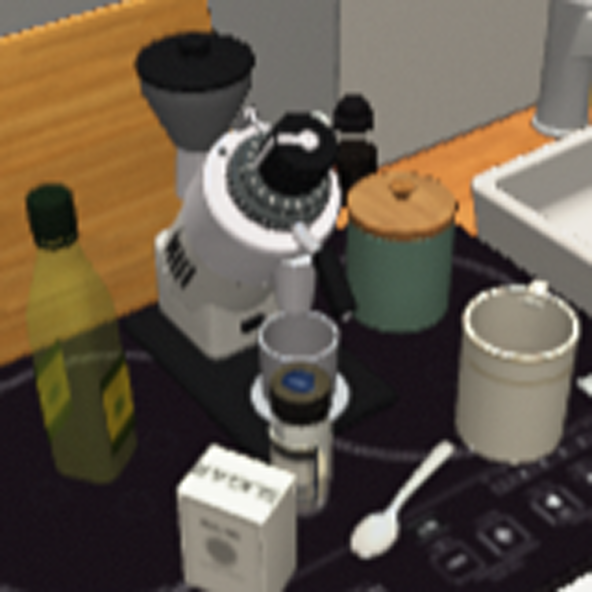

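```bash
cat > c.py <<'E'
from h import *
import pickle
T=pickle.load(open('top0.pkl','rb'));S=pickle.load(open('scene0.pkl','rb'))
def ray(p,uv,z):
    n=und(p,uv);Rm=cv2.Rodrigues(np.array(p['rvec'],float))[0]
    c=-Rm.T@np.array(p['tvec']).reshape(3);d=np.c_[n,np.ones(len(n))]@Rm
    return c+d*((z-c[2])/d[:,2])[:,None]
print('cam',-cv2.Rodrigues(np.array(T['rvec'],float))[0].T@np.array(T['tvec']))
W=cloud(T)
for uv in [(253,204),(292,204),(292,150),(253,150),(240,150)]: print(uv,W[uv[1],uv[0]].round())
c=ray(T,[(250,207.1),(295.1,207.1),(295.1,135.1),(250,135.1)],10);print(c.round(1),c.mean(0))
print('sides',np.linalg.norm(c[1]-c[0]),np.linalg.norm(c[2]-c[1]),np.linalg.norm(c[3]-c[0]), 'yaw',np.arctan2(*(c[2]-c[1])[[1,0]]),np.arctan2(*(c[3]-c[0])[[1,0]]))
# face plane points
for nm,p in (('top',T),('scene',S)):
    W=cloud(p);col=p['color'].astype(int)
    m=(W[...,0]>500)&(W[...,0]<640)&(abs(W[...,1])<60)&(W[...,2]>145)&(W[...,2]<225)&(col.min(2)>150)
    P=W[m]; print(nm,len(P))
    best=None;rng=np.random.default_rng(0)
    for i in range(500):
        q=P[rng.choice(len(P),3,False)];n=np.cross(q[1]-q[0],q[2]-q[0]);
        if np.linalg.norm(n)<1e-6: continue
        n/=np.linalg.norm(n)
        if n[2]<0:n=-n
        if not(.7<n[2]<.9):continue
        k=abs((P-q[0])@n)<2.5
        if best is None or k.sum()>best.sum():best=k
    Q=P[best];cc=Q.mean(0);n=np.linalg.svd(Q-cc)[2][2];n*=np.sign(n[2]);print(best.sum(),cc.round(1),n.round(3),'yaw',np.arctan2(-n[1],-n[0]))
E
python3 c.py
```

```text
cam [ 384.63658987   50.46412949 1280.36045433]
(253, 204) [512.  43.  15.]
(292, 204) [511. -59.  21.]
(292, 150) [656. -62.  15.]
(253, 150) [657.  42.  15.]
(240, 150) [660.  77.  -2.]
[[504.7  50.5  10. ]
 [504.2 -68.3  10. ]
 [698.3 -71.4  10. ]
 [698.6  49.7  10. ]] [601.4736653   -9.86645885  10.        ]
sides 118.79862352207843 194.133045808904 193.93561697448595 yaw -0.015811658151975494 -0.0038514153820885934
top 808
342 [583.9  -5.5 192.9] [-0.583 -0.007  0.813] yaw 0.012399990516941574
scene 396
290 [568.2  10.2 180.4] [-0.575  0.009  0.818] yaw -0.015308085255200766
```

```bash
cat > d.py <<'E'
from h import *
import pickle,sys
T=pickle.load(open('top0.pkl','rb'));S=pickle.load(open('scene0.pkl','rb'))
x,y,yaw=map(float,sys.argv[1:4]);lev=float(sys.argv[4]);pt=float(sys.argv[5])
G=lambda P:np.array(P,float).reshape(-1,3)@R.from_euler('z',yaw).as_matrix().T+[x,y,0]
a=np.array([-.574,0,.819]);u=np.array([-.819,0,-.574]);v=np.array([0,-1,0])  # downhill, right; anticlockwise from u to v
fc=np.array([-30,0,185])
D=lambda r,th,h:G(fc+h*a+r*(np.cos(th)*u+np.sin(th)*v))
t=np.linspace(0,2*np.pi,60)
circ=lambda r,h:np.vstack([D(r,k,h) for k in t])
for nm,p,crop,sc in (('top',T,(180,110,350,260),4.5),('scene',S,(190,120,350,280),3.7)):
    im=p['color'][crop[1]:crop[3],crop[0]:crop[2],::-1];im=cv2.resize(im,None,fx=sc,fy=sc,interpolation=cv2.INTER_CUBIC)
    def dr(P,c):
        q=(proj(p,P)-crop[:2]+.5)*sc;cv2.polylines(im,[np.int32(q*8)],False,c,1,cv2.LINE_AA,3)
    dr(circ(50,0),(0,0,255));dr(circ(22.5,66),(0,255,0));dr(circ(31.5,24),(255,0,0))
    for z,c in((15,(0,255,255)),):
        dr(G([[-100,-62.5,z],[100,-62.5,z],[100,62.5,z],[-100,62.5,z],[-100,-62.5,z]]),c)
    h=[];
    for r,w,hh in((60,-7.5,36.5),(108,-7.5,36.5),(108,7.5,36.5),(60,7.5,36.5),(60,-7.5,36.5)):
        th=lev;e=np.cos(th)*u+np.sin(th)*v;f=-np.sin(th)*u+np.cos(th)*v
        h.append(G(fc+hh*a+r*e+w*f)[0])
    dr(np.array(h),(255,0,255));dr(np.vstack([D(0,0,66),D(22,pt,66)]),(0,128,255))
    cv2.imwrite('pics/ov_%s.png'%nm,im)
print('knob',D(0,0,47),D(0,0,57),'lever',D(84,lev,28))
E
python3 d.py 601 -9 0 0 -1.2
```

```text
knob [[544.022  -9.    223.493]] [[538.282  -9.    231.683]] lever [[486.132  -9.    159.716]]
```

View pics/ov_top.png

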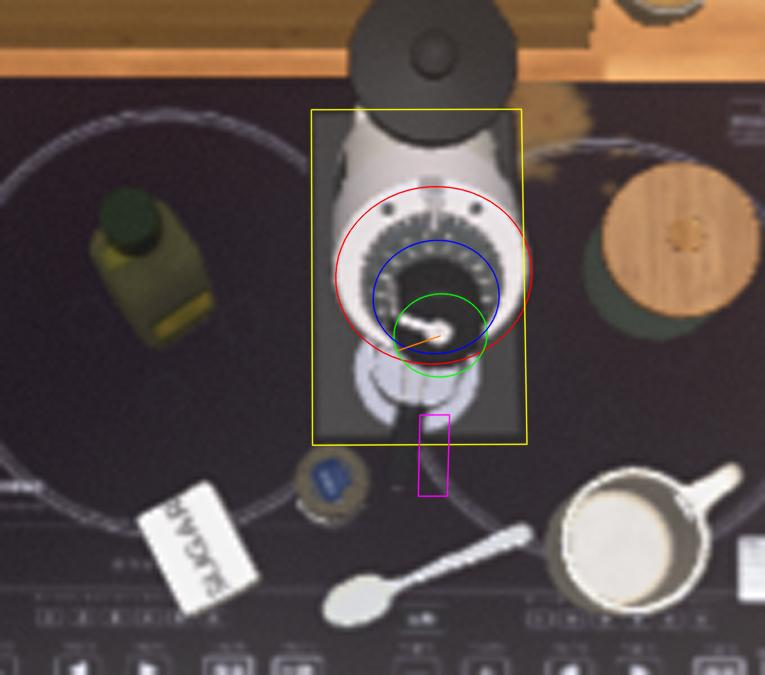

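View pics/ov_scene.png

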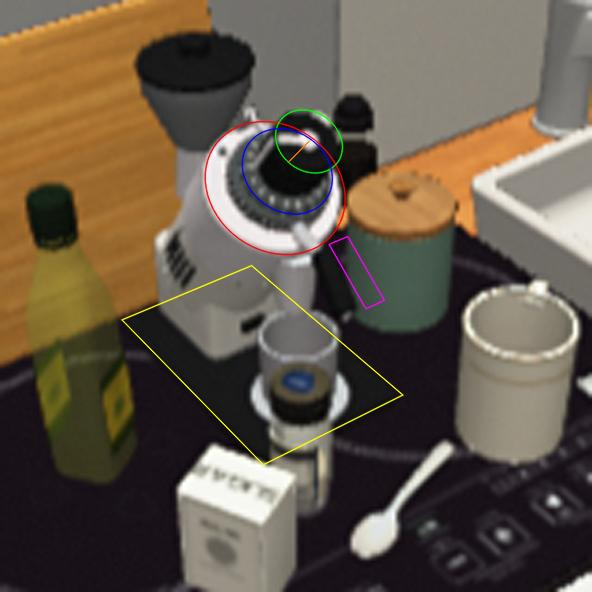

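```bash
python3 d.py 605.5 -7 -0.015 -0.25 -1.5
```

```text
knob [[548.5284099   -6.14536205 223.493     ]] [[542.78905564  -6.05926528 231.683     ]] lever [[493.09510014  15.47047073 161.21491867]]
```

View pics/ov_top.png

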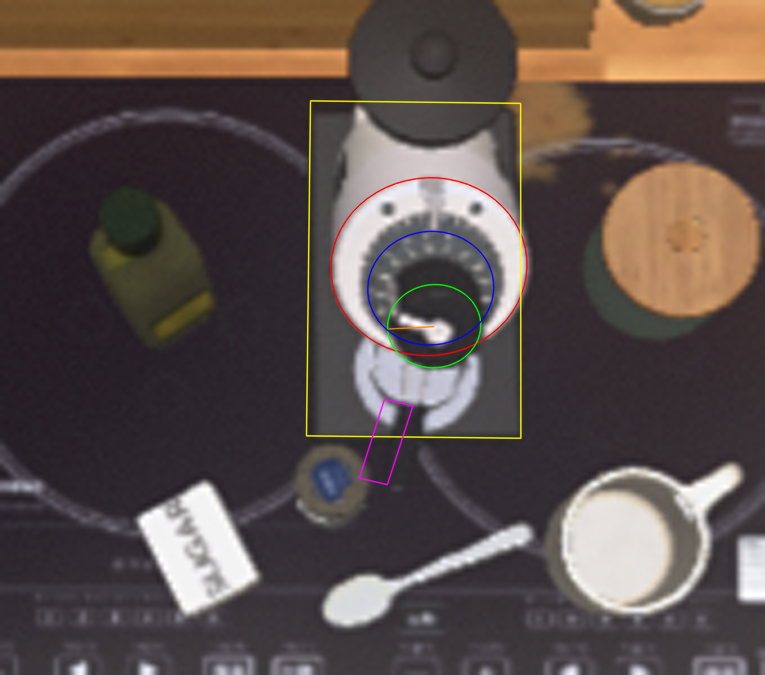

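View pics/ov_scene.png

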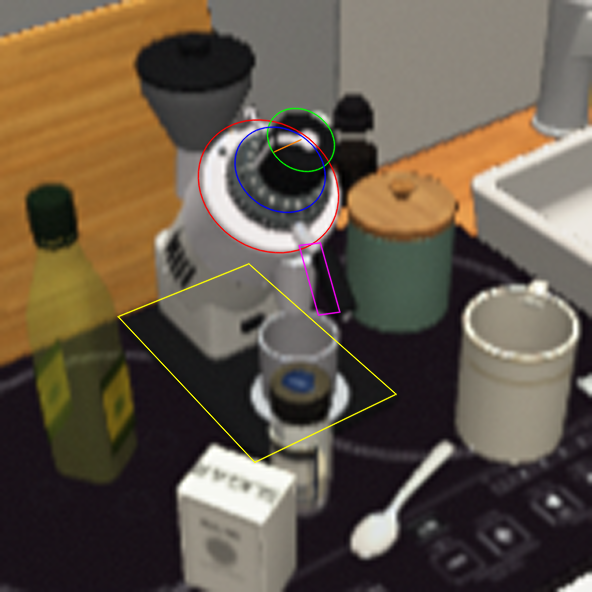

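```bash
cat > plan.py <<'E'
from h import *
# plan(target xyz, yaw deg, opening): prints compact rows from the measured pose
def plan(tgt,yawd,op,n=None,start=None,step=45,ang=8.0):
    if start is None:
        o=observe();p=np.array(o['position'],float);M=R.from_euler('xyz',o['tcp_rot'])
        yaw=np.arctan2(*(M.as_matrix()[:2,0][::-1]))
        print('t',round(o['t'],2),'pos',p.round(1),'yaw',round(np.degrees(yaw),1),'F',np.round(o['force'],1),'g',round(o['grip_width'],3))
    else: p,yaw=np.array(start[0],float),np.radians(start[1])
    dy=(np.radians(yawd)-yaw+np.pi)%(2*np.pi)-np.pi
    d=np.array(tgt,float)-p
    k=n or max(1,int(np.ceil(max(np.linalg.norm(d)/step,abs(np.degrees(dy))/ang))))
    rows=[]
    for i in range(k):
        y=yaw+dy*i/k
        tx=np.array([np.cos(y),np.sin(y),0]);tz=np.array([-np.sin(y),np.cos(y),0])
        s=d/k
        rows.append('%g %.3f %.3f %.3f %.4f'%(op,s@tx/100,-s[2]/100,s@tz/100,-np.degrees(dy)/k/120))
    print(k,'; '.join(rows))
E
python3 - <<'E'
from plan import *
# verify tz
o=observe();M=R.from_euler('xyz',o['tcp_rot']).as_matrix();print(M.round(3))
plan([430,35,400],180,100)
E
```

```text
[[-0.375  0.    -0.927]
 [ 0.927 -0.    -0.375]
 [-0.    -1.    -0.   ]]
t 1.1 pos [ 234.6 -579.3  404.7] yaw 112.0 F [ 0.2 -0.5 -0. ] g 0.999
15 100 0.331 0.003 -0.274 -0.0378; 100 0.308 0.003 -0.300 -0.0378; 100 0.283 0.003 -0.323 -0.0378; 100 0.257 0.003 -0.344 -0.0378; 100 0.229 0.003 -0.364 -0.0378; 100 0.199 0.003 -0.381 -0.0378; 100 0.169 0.003 -0.395 -0.0378; 100 0.137 0.003 -0.407 -0.0378; 100 0.104 0.003 -0.417 -0.0378; 100 0.071 0.003 -0.424 -0.0378; 100 0.038 0.003 -0.428 -0.0378; 100 0.004 0.003 -0.430 -0.0378; 100 -0.030 0.003 -0.429 -0.0378; 100 -0.064 0.003 -0.425 -0.0378; 100 -0.097 0.003 -0.419 -0.0378
```

>>> {"method": "play_rows", "body": {"deltas": "100 0.33 0 -0.27 -0.038; 100 0.31 0 -0.30 -0.038; 100 0.28 0 -0.32 -0.038; 100 0.26 0 -0.34 -0.038; 100 0.23 0 -0.36 -0.038; 100 0.20 0 -0.38 -0.038; 100 0.17 0 -0.40 -0.038; 100 0.14 0 -0.41 -0.038; 100 0.10 0 -0.42 -0.038; 100 0.07 0 -0.42 -0.038; 100 0.04 0 -0.43 -0.038; 100 0 0 -0.43 -0.038; 100 -0.03 0 -0.43 -0.038; 100 -0.06 0 -0.42 -0.038; 100 -0.1 0 -0.42 -0.038"}}

```text
t: 2.6
position: [417.5, 57.4, 406.7]
tcp_rot: [-1.57, 0.012, -3.092]
force: [1.3, -0.9, 0.7]
grip_width: 0.993
```

```bash
python3 - <<'E'
from plan import *
plan([430,35,400],180,100)
p=read_camera('scene');save(p,'s1.png',(150,60,400,280),3)
p=read_camera('top');save(p,'t1.png',(150,90,380,270),3)
E
```

```text
t 2.6 pos [417.5  57.4 406.7] yaw -177.2 F [ 1.3 -0.9  0.7] g 0.993
1 100 -0.113 0.067 0.230 0.0236
```

View pics/s1.png

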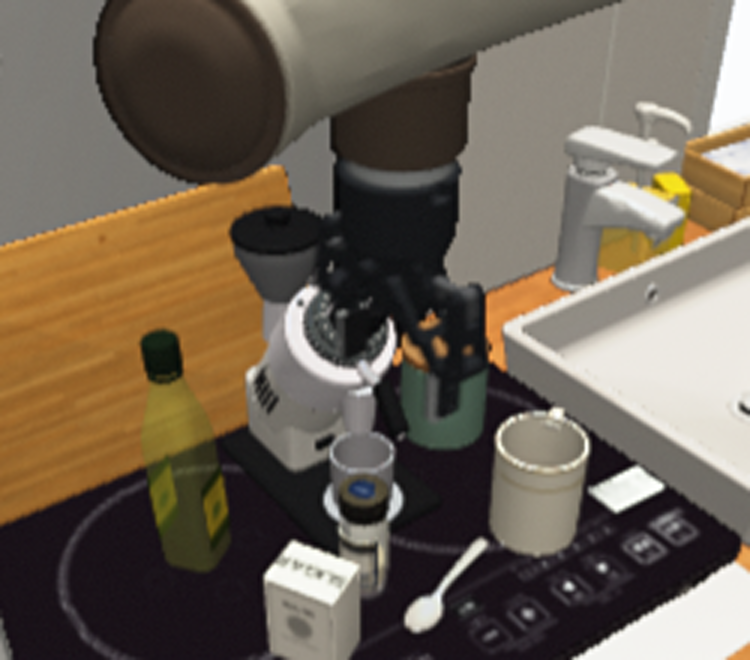

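View pics/t1.png

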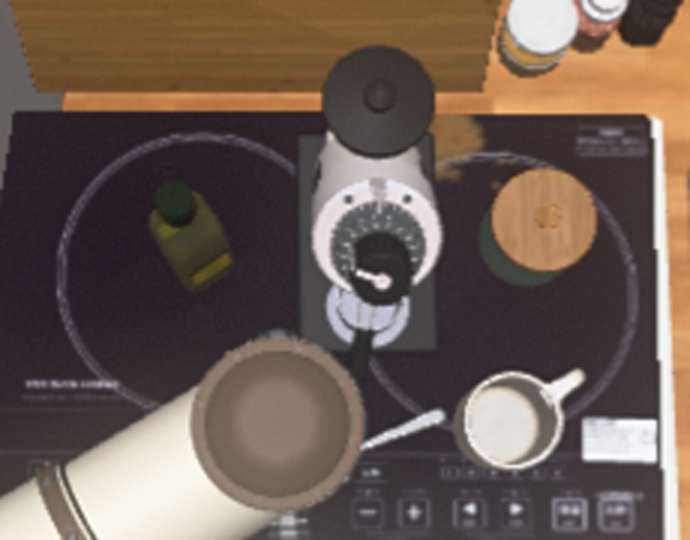

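```bash
python3 - <<'E'
from h import *
import pickle
a=np.array([-.574,0,.819])
for n in('top0','scene0'):
    p=pickle.load(open(n+'.pkl','rb'));W=cloud(p)
    m=(W[...,0]>440)&(W[...,0]<545)&(abs(W[...,1]+5)<45)&(W[...,2]>130)&(W[...,2]<185)&(p['color'].max(2)<70)
    P=W[m];print(n,len(P))
    P=P[np.argsort(P[:,0])]
    print(P[::max(1,len(P)//12)].round())
E
```

```text
top0 112
[[468.   9. 156.]
 [470.   2. 153.]
 [474.   7. 161.]
 [476.   4. 161.]
 [479.   7. 163.]
 [483.   2. 170.]
 [485.  11. 168.]
 [487.   7. 168.]
 [490.  -3. 163.]
 [494.   2. 174.]
 [496.   9. 176.]
 [500.   2. 180.]
 [503.  -2. 173.]]
scene0 162
[[466.   8. 154.]
 [470.  13. 151.]
 [474.  13. 157.]
 [477.  14. 156.]
 [481.  11. 158.]
 [484.   0. 166.]
 [488.   3. 168.]
 [491.   4. 172.]
 [495.   7. 171.]
 [499.   7. 175.]
 [503.   7. 173.]
 [540. -14. 179.]
 [543.  11. 178.]]
```

>>> {"method": "play_rows", "body": {"deltas": "100 -0.11 0.20 0.20 0.023; 100 0 0.40 0 0; 100 0 0.30 0 0; 100 0 0 0 0"}}

```text
t: 3.1
position: [433.3, 40.8, 316.5]
tcp_rot: [-1.573, 0.019, -3.136]
force: [-0.0, 0.0, -0.4]
grip_width: 0.999
```

```bash
python3 - <<'E'
from plan import *
plan([428,35,300],180,100)
p=read_camera('scene');save(p,'s2.png',(210,100,330,220),5)
E
```

```text
t 3.1 pos [433.3  40.8 316.5] yaw -179.7 F [-0.   0.  -0.4] g 0.999
1 100 0.053 0.165 0.057 0.0026
```

View pics/s2.png

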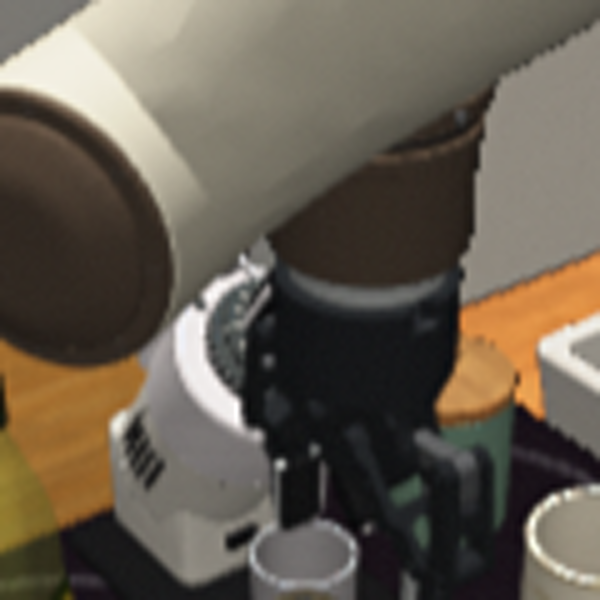

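>>> {"method": "play_rows", "body": {"deltas": "100 0.03 0.15 0.06 0.002; 100 0 0 0.12 0; 100 0 0 0.12 0; 100 0 0 0.12 0; 100 0 0 0.12 0"}}

```text
t: 3.65
position: [433.3, -14.0, 309.6]
tcp_rot: [-1.581, 0.034, -3.136]
force: [0.9, 7.6, -3.4]
grip_width: 0.997
```

>>> {"method": "play_rows", "body": {"deltas": "100 0 0.05 0.12 0; 100 -0.03 0.02 0.12 0; 100 -0.04 0 0.12 0; 100 -0.05 0 0.12 0"}}

```text
t: 4.05
position: [448.0, -63.0, 312.0]
tcp_rot: [-1.59, 0.053, -3.128]
force: [-5.3, 9.3, 3.1]
grip_width: 1.0
```

>>> {"method": "play_rows", "body": {"deltas": "100 -0.05 0 0.11 0; 100 -0.03 0 0.06 0; 100 0 0 -0.15 0; 100 0 -0.3 -0.1 0; 100 0.1 -0.45 -0.05 0; 100 0.3 -0.3 0 0"}}

```text
t: 4.65
position: [410.3, -57.1, 425.4]
tcp_rot: [-1.59, 0.055, -3.132]
force: [0.3, 0.3, -0.3]
grip_width: 1.004
```

```bash
python3 - <<'E'
from plan import *
plan([541,-6,440],90,100)
for n in('scene','top'):
  p=read_camera(n);save(p,n+'3.png',(180,90,340,230),4.5)
E
```

```text
t 4.65 pos [410.3 -57.1 425.4] yaw -179.4 F [ 0.3  0.3 -0.3] g 1.004
12 100 -0.109 -0.012 -0.042 0.0629; 100 -0.103 -0.012 -0.056 0.0629; 100 -0.095 -0.012 -0.069 0.0629; 100 -0.085 -0.012 -0.080 0.0629; 100 -0.074 -0.012 -0.091 0.0629; 100 -0.061 -0.012 -0.100 0.0629; 100 -0.047 -0.012 -0.107 0.0629; 100 -0.033 -0.012 -0.112 0.0629; 100 -0.018 -0.012 -0.116 0.0629; 100 -0.003 -0.012 -0.117 0.0629; 100 0.013 -0.012 -0.116 0.0629; 100 0.028 -0.012 -0.114 0.0629
```

View pics/scene3.png

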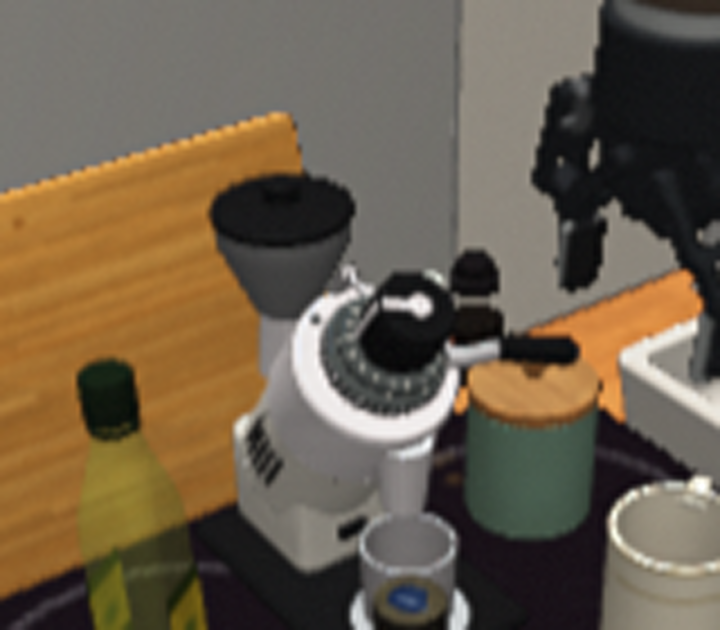

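View pics/top3.png

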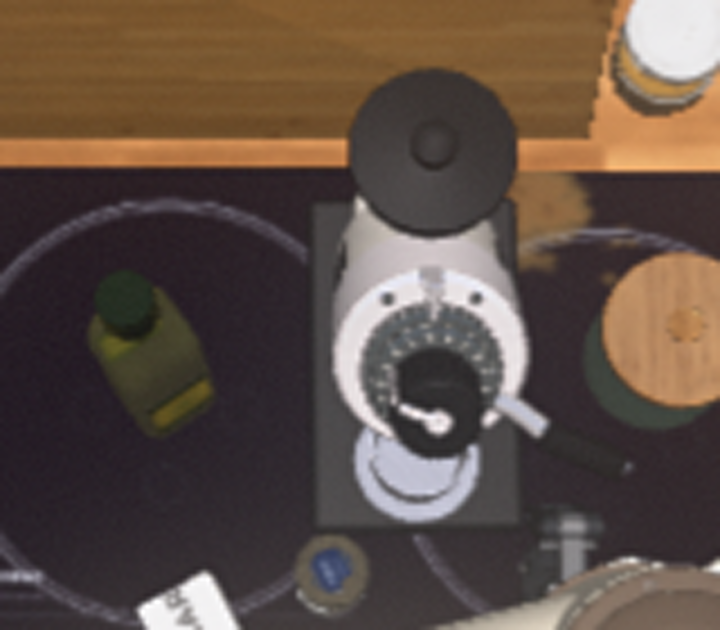

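```bash
cat > plan2.py <<'E'
from h import *
def st():
    o=observe();p=np.array(o['position'],float);M=R.from_euler('xyz',o['tcp_rot']).as_matrix()
    yaw=np.degrees(np.arctan2(M[1,0],M[0,0]))
    print('t',round(o['t'],2),'tcp',p.round(1),'grasp',(p+155*M[:,1]).round(1),'yaw',round(yaw,1),'ydir',M[:,1].round(3),'F',np.round(o['force'],1),'T',np.round(o['wrist_torque'],2),'g',round(o['grip_width'],3))
    return p,M,yaw
def plan(tgt,yawd,op,n=None,step=45,ang=8.0):
    p,M,yaw=st()
    dy=np.radians((yawd-yaw+180)%360-180)
    # turn about tool y by -dy keeps the grasp point; shift grasp point
    d=np.array(tgt,float)-(p+155*M[:,1])
    k=n or max(1,int(np.ceil(max(np.linalg.norm(d)/step,abs(np.degrees(dy))/ang))))
    rows=[]
    for i in range(k):
        Mi=M@R.from_rotvec([0,-dy*i/k,0]).as_matrix()
        s=Mi.T@d/k/100
        rows.append('%g %.2f %.2f %.2f %.3f'%(op,*s,-np.degrees(dy)/k/120))
    print(k,'; '.join(rows))
E
python3 -c "
from plan2 import *
plan([541,-6,285],118,100,n=9)"
```

```text
t 4.75 tcp [407.2 -57.9 427.2] grasp [416.6 -54.4 272.6] yaw -179.4 ydir [ 0.06   0.022 -0.998] F [ 1.4  0.7 -0.1] T [-0.07  0.04  0.05] g 1.003
9 100 -0.14 -0.00 -0.05 0.058; 100 -0.13 -0.00 -0.07 0.058; 100 -0.12 -0.00 -0.08 0.058; 100 -0.11 -0.00 -0.10 0.058; 100 -0.10 -0.00 -0.11 0.058; 100 -0.08 -0.00 -0.12 0.058; 100 -0.07 -0.00 -0.13 0.058; 100 -0.05 -0.00 -0.14 0.058; 100 -0.04 -0.00 -0.14 0.058
```

>>> {"method": "play_rows", "body": {"deltas": "100 -0.14 -0.05 -0.05 0.058; 100 -0.13 -0.05 -0.07 0.058; 100 -0.12 -0.05 -0.08 0.058; 100 -0.11 0 -0.10 0.058; 100 -0.10 0 -0.11 0.058; 100 -0.08 0 -0.12 0.058; 100 -0.07 0 -0.13 0.058; 100 -0.05 0 -0.14 0.058; 100 -0.04 0 -0.10 0.05; 100 0 0 0 0"}}

```text
t: 5.75
position: [529.5, -23.9, 462.5]
tcp_rot: [-1.652, 0.014, 2.024]
force: [-0.7, -0.1, 0.5]
grip_width: 1.0
```

```bash
python3 -c "
from plan2 import *
plan([541,-6,230],118,100,n=2)
for n in('scene','top'):
  p=read_camera(n);save(p,n+'4.png',(190,70,350,190),4.5)
"
```

```text
t 5.75 tcp [529.5 -23.9 462.5] grasp [541.8 -20.4 308. ] yaw 115.9 ydir [ 0.079  0.023 -0.997] F [-0.7 -0.1  0.5] T [-0.07  0.2  -0.04] g 1.0
2 100 0.07 0.39 0.00 -0.009; 100 0.07 0.39 0.00 -0.009
```

View pics/scene4.png

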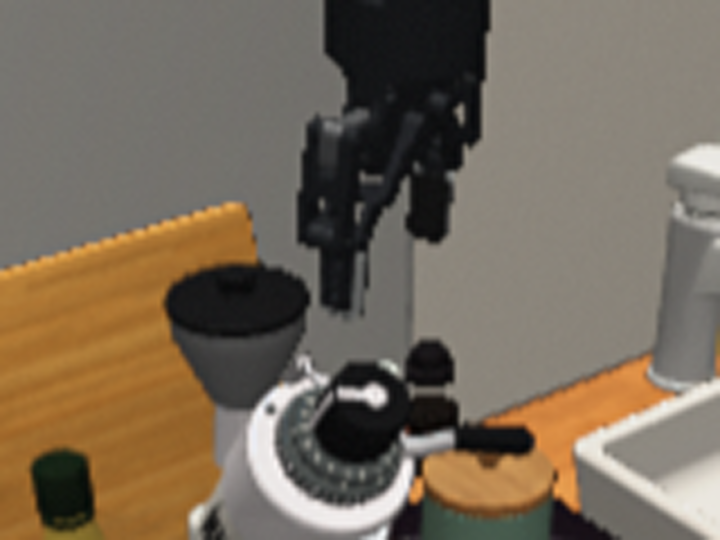

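>>> {"method": "play_rows", "body": {"deltas": "100 0.12 0.30 0 0; 100 0.02 0.25 0 -0.01; 100 0 0.14 0 0; 100 0 0.04 0 0; 100 0 0 0 0"}}

```text
t: 6.35
position: [525.3, -12.0, 390.1]
tcp_rot: [-1.655, 0.018, 2.054]
force: [1.1, -0.6, 0.4]
grip_width: 1.001
```

```bash
python3 -c "
from plan2 import *
plan([541,-6,230],118,100,n=1)
for n in('scene','top'):
  p=read_camera(n);save(p,n+'5.png',(190,90,350,210),4.5)
"
```

```text
t 6.35 tcp [525.3 -12.  390.1] grasp [538.1  -8.4 235.6] yaw 117.7 ydir [ 0.083  0.023 -0.996] F [ 1.1 -0.6  0.4] T [-0.11  0.12  0.02] g 1.001
1 100 0.01 0.06 -0.03 -0.003
```

View pics/scene5.png

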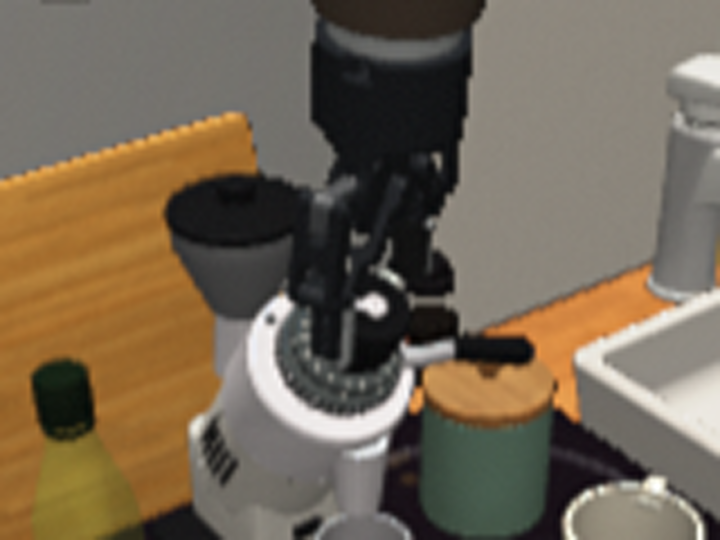

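>>> {"method": "play_rows", "body": {"deltas": "100 0 0.05 -0.03 0; 0 0 0 0 0; 0 0 0 0 0; 0 0 0 0 0; 0 0 0 0 0; 0 0 0 0 0", "squeeze": 30}}

```text
t: 7.05
position: [529.8, -12.1, 389.8]
tcp_rot: [-1.662, 0.024, 2.053]
force: [0.6, 0.4, -0.7]
grip_width: 0.546
```

```bash
python3 -c "
from plan2 import *
st()
p=read_camera('scene');save(p,'scene6.png',(190,90,350,210),4.5)
"
```

```text
t 7.05 tcp [529.8 -12.1 389.8] grasp [543.9  -8.9 235.5] yaw 117.6 ydir [ 0.091  0.021 -0.996] F [ 0.6  0.4 -0.7] T [ 0.23  0.23 -0.1 ] g 0.546
```

View pics/scene6.png

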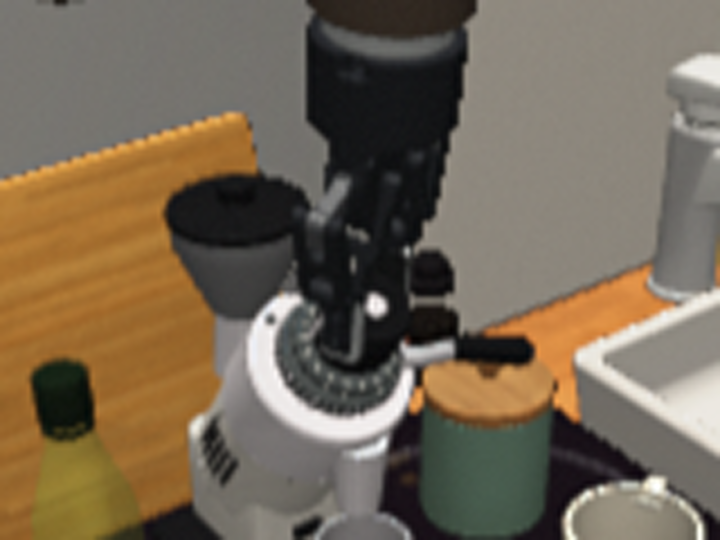

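>>> {"method": "play_rows", "body": {"deltas": "0 0 0 0 0.07; 0 0 0 0 0.07; 0 0 0 0 0.07; 0 0 0 0 0.07"}}

```text
t: 7.5
position: [528.9, -11.1, 391.2]
tcp_rot: [-1.658, -0.032, 1.457]
force: [2.2, -0.2, -0.7]
grip_width: 0.512
```

```bash
python3 -c "
from plan2 import *
st()
p=read_camera('scene');save(p,'scene7.png',(190,90,350,210),4.5)
"
```

```text
t 7.5 tcp [528.9 -11.1 391.2] grasp [542.9  -7.8 236.9] yaw 83.5 ydir [ 0.09   0.021 -0.996] F [ 2.2 -0.2 -0.7] T [ 0.81 -0.42  0.7 ] g 0.512
```

View pics/scene7.png

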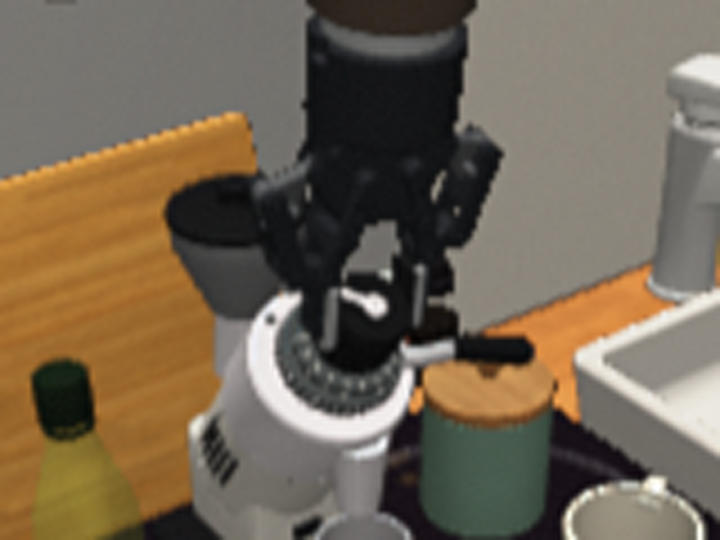

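>>> {"method": "play_rows", "body": {"deltas": "0 0 0 0 0.07; 0 0 0 0 0.07; 0 0 0 0 0.03; 0 0 0 0 0"}}

```text
t: 7.95
position: [527.5, -10.1, 393.3]
tcp_rot: [-1.643, -0.064, 1.111]
force: [0.7, -6.7, -3.8]
grip_width: 0.512
```

```bash
python3 -c "
from plan2 import *
st()
p=read_camera('scene');save(p,'scene8.png',(190,90,350,210),4.5)
"
```

```text
t 7.95 tcp [527.5 -10.1 393.3] grasp [541.9  -6.2 239. ] yaw 63.7 ydir [ 0.093  0.025 -0.995] F [ 0.7 -6.7 -3.8] T [-0.27 -0.51  0.67] g 0.512
```

View pics/scene8.png

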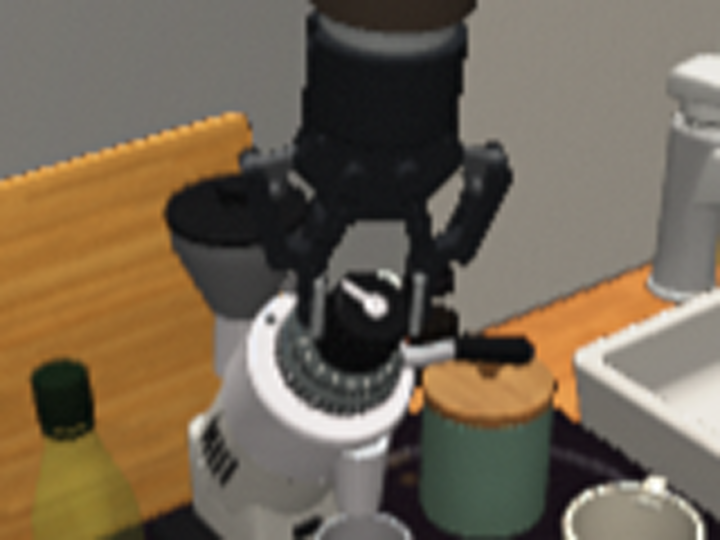

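```bash
cat > ptr.py <<'E'
from h import *
import pickle
S=pickle.load(open('scene0.pkl','rb'));T=pickle.load(open('top0.pkl','rb'))
a=np.array([-.574,0,.819]);u=np.array([-.819,0,-.574]);v=np.array([0,-1,0.])
g=np.array([604,-7.3,0]);c0=g+[-30,0,185]+66*a
def ptr(p,q):
    n=und(p,q);Rm=cv2.Rodrigues(np.array(p['rvec'],float))[0]
    c=-Rm.T@np.array(p['tvec']).reshape(3);d=np.c_[n,np.ones(2)]@Rm
    P=c+d*(((c0-c)@a)/(d@a))[:,None]
    r=P-c0;e=P[1]-P[0]
    return np.degrees(np.arctan2(e@v,e@u)).round(1),np.linalg.norm(e).round(1),(r@u).round(1),(r@v).round(1)
if __name__=='__main__':
    z=lambda q,cx,cy,s:[((x/s)+cx-.5,(y/s)+cy-.5) for x,y in q]
    print('top0',ptr(T,z([(438,330),(400,318)],180,110,4.5)))
    print('top3',ptr(T,z([(436,421),(399,405)],180,90,4.5)))
    print('s4',ptr(S,z([(377,395),(335,392)],190,70,4.5)))
    print('s7',ptr(S,z([(376,303),(345,293)],190,90,4.5)))
    print('s8',ptr(S,z([(377,305),(344,283)],190,90,4.5)))
E
python3 ptr.py
```

```text
top0 (np.float64(-109.5), np.float64(19.6), array([ 0.4, -6.1]), array([  0.7, -17.7]))
top3 (np.float64(-115.8), np.float64(20.0), array([ 0.9, -7.8]), array([ -0.2, -18.2]))
s4 (np.float64(-114.4), np.float64(23.3), array([ 1.6, -8. ]), array([  3.9, -17.3]))
s7 (np.float64(-129.8), np.float64(17.4), array([  0.3, -10.8]), array([ 3.9, -9.4]))
s8 (np.float64(-148.7), np.float64(20.7), array([  1.6, -16.1]), array([ 3.9, -6.9]))
```

>>> {"method": "play_rows", "body": {"deltas": "85 0 0 0 0; 85 0 0 0 0; 85 0 0.02 0 -0.07; 85 0 0.01 0 -0.07; 85 0 0.01 0 -0.07; 85 0 0 0 -0.07; 85 0 0 0 -0.07; 85 0 0 0 -0.07; 85 0 0 0 -0.05; 85 0 0 0 0"}}

```text
t: 9.0
position: [528.9, -8.3, 390.7]
tcp_rot: [-1.666, 0.029, 2.131]
force: [-0.9, -1.1, 0.5]
grip_width: 0.849
```

```bash
python3 -c "
from plan2 import *
plan([542,-7,233],120,85,n=1)
p=read_camera('scene');save(p,'scene9.png',(190,90,350,210),4.5)
"
```

```text
t 9.0 tcp [528.9  -8.3 390.7] grasp [543.7  -4.3 236.4] yaw 122.1 ydir [ 0.096  0.026 -0.995] F [-0.9 -1.1  0.5] T [-0.09  0.21  0.03] g 0.849
1 85 -0.01 0.03 0.03 0.017
```

View pics/scene9.png

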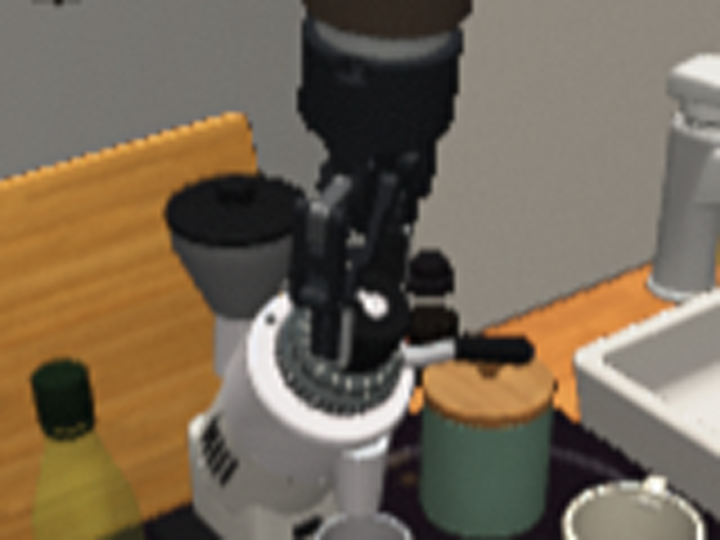

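>>> {"method": "play_rows", "body": {"deltas": "85 0 0.04 0.03 0.01; 0 0 0 0 0; 0 0 0 0 0; 0 0 0 0 0; 0 0 0 0 0.05; 0 0 0 0 0.06; 0 0 0 0 0.06; 0 0 0 0 0.06; 0 0 0 0 0.06; 0 0 0 0 0.06", "squeeze": 45}}

```text
t: 10.05
position: [525.1, -10.5, 391.8]
tcp_rot: [-1.661, -0.045, 1.35]
force: [5.5, -4.1, -4.4]
grip_width: 0.51
```

```bash
python3 -c "
from plan2 import *
st()
p=read_camera('scene');save(p,'scene10.png',(190,90,350,210),4.5)
"
```

```text
t 10.05 tcp [525.1 -10.5 391.8] grasp [540.3  -6.8 237.6] yaw 77.4 ydir [ 0.098  0.024 -0.995] F [ 5.5 -4.1 -4.4] T [-0.61 -1.33  1.43] g 0.51
```

View pics/scene10.png

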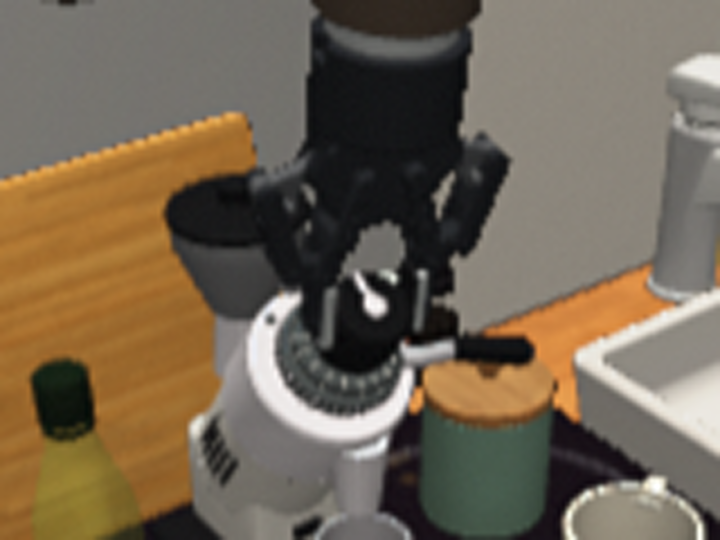

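>>> {"method": "play_rows", "body": {"deltas": "0 0 0 0 0.06; 0 0 0 0 0.06; 0 0 0 0 0"}}

```text
t: 10.4
position: [529.1, -12.2, 392.9]
tcp_rot: [-1.664, -0.068, 1.103]
force: [-0.9, -5.5, -0.7]
grip_width: 0.504
```

```bash
python3 -c "
from plan2 import *
st()
p=read_camera('scene');save(p,'scene11.png',(210,120,310,190),7)
"
```

```text
t 10.4 tcp [529.1 -12.2 392.9] grasp [546.7  -9.3 239. ] yaw 63.2 ydir [ 0.113  0.019 -0.993] F [-0.9 -5.5 -0.7] T [-0.59 -0.11  0.31] g 0.504
```

View pics/scene11.png

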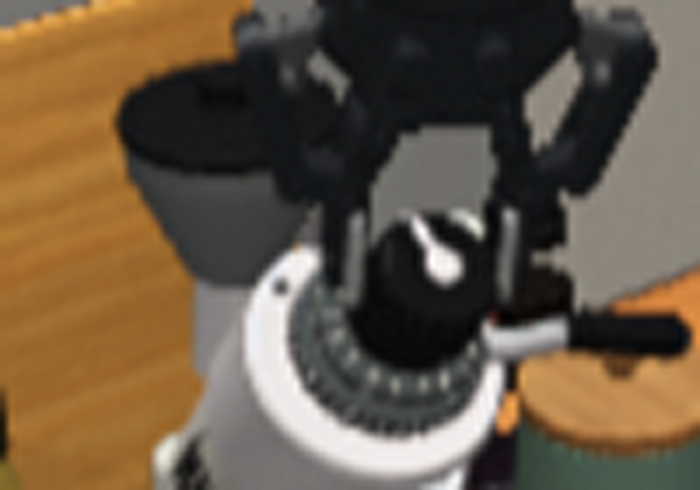

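>>> {"method": "play_rows", "body": {"deltas": "85 0 0 0 0; 85 0 0 0 0; 85 -0.04 0.02 0 -0.07; 85 0 0.02 0 -0.07; 85 0 0.01 0 -0.07; 85 0 0 0 -0.06; 85 0 0 0 0; 0 0 0 0 0; 0 0 0 0 0; 0 0 0 0 0; 0 0 0 0 0; 0 0 0 0 0.05; 0 0 0 0 0.05; 0 0 0 0 0.05; 0 0 0 0 0.05", "squeeze": 60}}

```text
t: 11.95
position: [527.6, -11.4, 388.6]
tcp_rot: [-1.673, -0.059, 1.266]
force: [8.9, -12.3, -4.4]
grip_width: 0.508
```

```bash
python3 -c "
from plan2 import *
st()
p=read_camera('scene');save(p,'scene12.png',(210,120,310,190),7)
from ptr import *
z=lambda q,cx,cy,s:[((x/s)+cx-.5,(y/s)+cy-.5) for x,y in q]
print(ptr(S,z([(377,307),(357,276)],190,90,4.5)),ptr(S,z([(445,268),(418,220)],210,120,7)))
"
```

```text
t 11.95 tcp [527.6 -11.4 388.6] grasp [545.4  -7.5 234.7] yaw 72.5 ydir [ 0.115  0.025 -0.993] F [  8.9 -12.3  -4.4] T [-2.11 -2.1   0.59] g 0.508
(np.float64(-176.7), np.float64(19.9), array([  2.6, -17.3]), array([3.3, 2.1])) (np.float64(179.4), np.float64(19.3), array([  2.6, -16.8]), array([2.7, 2.9]))
```

View pics/scene12.png

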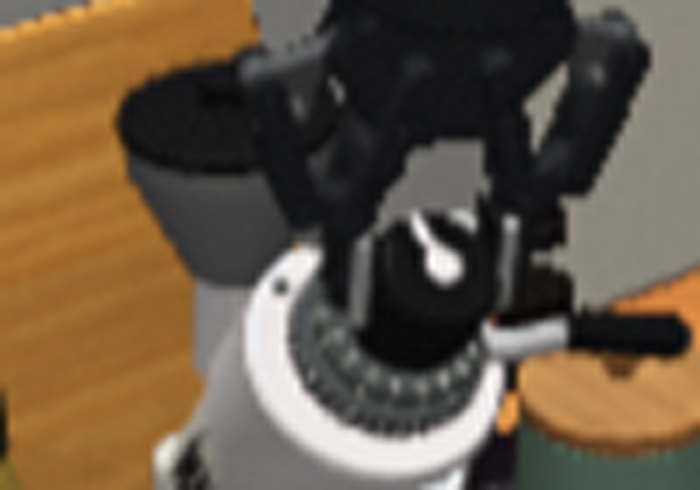

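>>> {"method": "play_rows", "body": {"deltas": "0 0 0 0 -0.07; 0 0 0 0 -0.07; 0 0 0 0 -0.07; 0 0 0 0 -0.07; 0 0 0 0 -0.06; 0 0 0 0 -0.05; 0 0 0 0 0; 90 0 0 0 0; 90 0 0 0 0; 90 0 0 0 0.07; 90 0 0 0 0.07; 90 0 0 0 0.07; 90 0 0 0 0.03; 90 0 0 0 0", "squeeze": 45}}

```text
t: 13.4
position: [526.0, -15.1, 391.0]
tcp_rot: [-1.679, -0.017, 1.562]
force: [0.4, -0.5, -0.2]
grip_width: 0.9
```

```bash
python3 -c "
from plan2 import *
plan([542,-7,233],75,85,n=1)
p=read_camera('scene');save(p,'scene13.png',(210,120,310,190),7)
"
```

```text
t 13.4 tcp [526.  -15.1 391. ] grasp [542.8 -12.6 236.9] yaw 89.5 ydir [ 0.108  0.016 -0.994] F [ 0.4 -0.5 -0.2] T [-0.1   0.19  0.03] g 0.9
1 85 0.05 0.04 0.01 0.121
```

View pics/scene13.png

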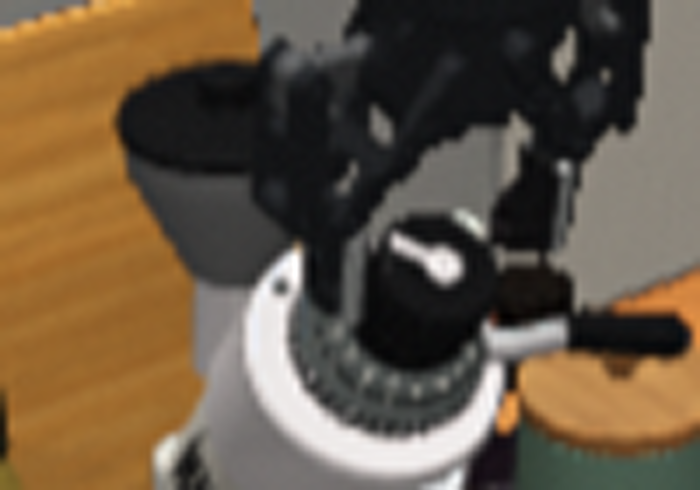

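```bash
python3 -c "
from ptr import *
z=lambda q,cx,cy,s:[((x/s)+cx-.5,(y/s)+cy-.5) for x,y in q]
for n,b,t in ((12,(445,268),(417,217)),(13,(445,265),(393,240))): print(n,ptr(S,z([b,t],210,120,7)))
for ang in (-180,-160,-140,-120,-100):
  P=c0+2.6*u+3*v+19.5*(np.cos(np.radians(ang))*u+np.sin(np.radians(ang))*v)
  print(ang,((proj(S,P)+.5-[210,120])*7).round())
"
```

```text
12 (np.float64(178.7), np.float64(20.5), array([  2.6, -17.9]), array([2.7, 3.1]))
13 (np.float64(-139.0), np.float64(19.5), array([  1.6, -13.1]), array([ 3.3, -9.5]))
-180 [[418. 220.]]
-160 [[404. 228.]]
-140 [[394. 242.]]
-120 [[391. 259.]]
-100 [[394. 277.]]
```

>>> {"method": "play_rows", "body": {"deltas": "90 0.05 0.03 0 0.06; 90 0 0 0 0.06; 90 0 0 0 0; 0 0 0 0 0; 0 0 0 0 0; 0 0 0 0 0; 0 0 0 0 0; 0 0 0 0 -0.06; 0 0 0 0 -0.06; 0 0 0 0 -0.06; 0 0 0 0 -0.05; 0 0 0 0 0", "squeeze": 45}}

```text
t: 14.65
position: [525.0, -12.6, 390.9]
tcp_rot: [-1.675, 0.016, 1.807]
force: [-0.5, 3.4, -2.0]
grip_width: 0.505
```

```bash
python3 -c "
from plan2 import *
st()
p=read_camera('scene');save(p,'scene14.png',(210,120,310,190),7)
"
```

```text
t 14.65 tcp [525.  -12.6 390.9] grasp [541.2 -11.2 236.8] yaw 103.5 ydir [ 0.104  0.009 -0.994] F [-0.5  3.4 -2. ] T [-0.73 -0.05 -0.64] g 0.505
```

View pics/scene14.png

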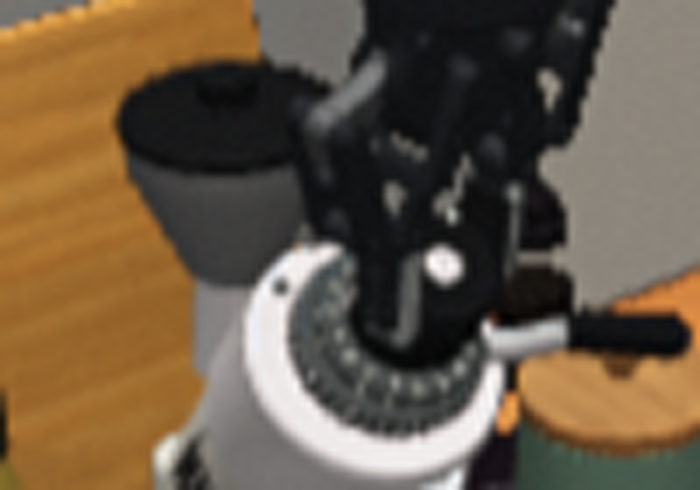

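Pointer hidden by the finger; release and turn away to look.

>>> {"method": "play_rows", "body": {"deltas": "90 0 0 0 0; 90 0 0 0 0; 90 0.03 0 0 0.06; 90 0 0 0 0.06; 90 0 0 0 0.06; 90 0 0 0 0"}}

```text
t: 15.3
position: [524.9, -8.8, 389.1]
tcp_rot: [-1.673, -0.028, 1.414]
force: [-0.0, 0.0, -0.3]
grip_width: 0.901
```

```bash
python3 -c "
from plan2 import *
st()
p=read_camera('scene');save(p,'scene15.png',(210,120,310,190),7)
"
```

```text
t 15.3 tcp [524.9  -8.8 389.1] grasp [541.1  -7.  235. ] yaw 81.0 ydir [ 0.105  0.012 -0.994] F [-0.   0.  -0.3] T [0.01 0.22 0.04] g 0.901
```

View pics/scene15.png

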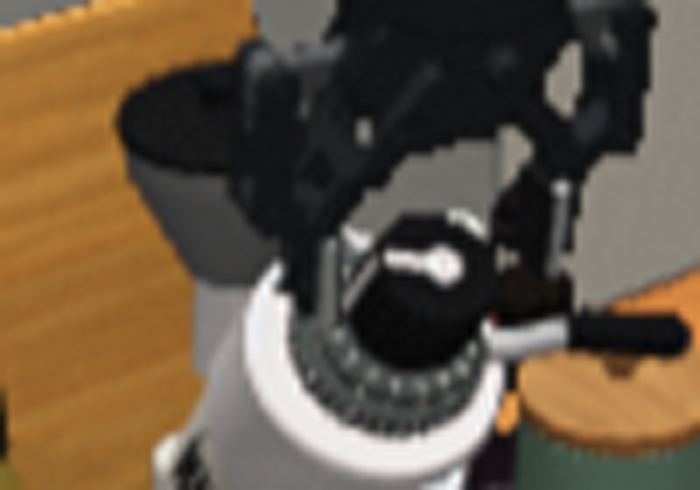

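>>> {"method": "play_rows", "body": {"deltas": "95 0 -0.3 0 0; 95 0 -0.4 0 0; 95 0 -0.2 0.3 0; 95 0 0 0.45 0; 95 0 0 0.45 0; 95 0 0 0 0"}}

```text
t: 15.95
position: [394.9, 7.6, 467.9]
tcp_rot: [-1.671, -0.026, 1.429]
force: [-0.2, 0.5, 0.4]
grip_width: 0.948
```

```bash
python3 -c "
from plan2 import *
st()
import pickle
for n in('scene','top'):
  p=read_camera(n);pickle.dump(p,open(n+'16.pkl','wb'))
  save(p,n+'16.png',(210,120,310,190) if n=='scene' else (230,130,330,200),7)
"
```

```text
t 15.95 tcp [394.9   7.6 467.9] grasp [410.8   9.5 313.8] yaw 81.9 ydir [ 0.102  0.012 -0.995] F [-0.2  0.5  0.4] T [-0.05  0.12 -0.05] g 0.948
```

View pics/scene16.png

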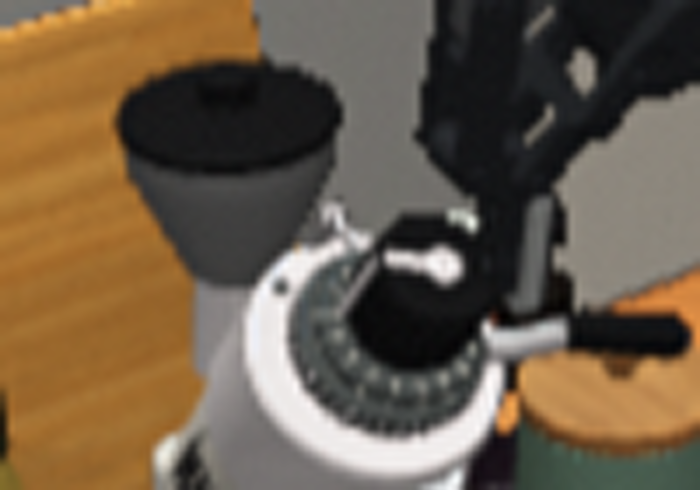

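View pics/top16.png

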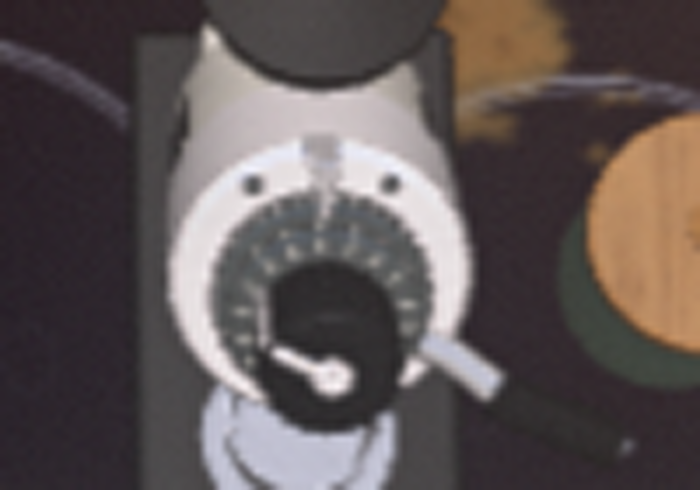

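```bash
python3 -c "
from ptr import *
z=lambda q,cx,cy,s:[((x/s)+cx-.5,(y/s)+cy-.5) for x,y in q]
print(ptr(S,z([(445,265),(388,257)],210,120,7)))
print(ptr(T,z([(333,375),(275,351)],230,130,7)))
import pickle
S16=pickle.load(open('scene16.pkl','rb'));T16=pickle.load(open('top16.pkl','rb'))
save(T,'topA.png',(230,130,330,200),7)
# overlay expected tip for -119 both cams
for nm,p,ref in(('S',S,(445,265,210,120)),('T',T,(333,375,230,130))):
  for ang in(180,-140,-130,-120,-110,-100):
    b=c0+2*u+3*v if nm=='S' else c0
    P=b+19.5*(np.cos(np.radians(ang))*u+np.sin(np.radians(ang))*v)
    q=(proj(p,np.vstack([b,P]))-ref[2:])*7;print(nm,ang,(q[1]-q[0]+ref[:2]).round())
"
```

```text
(np.float64(-118.6), np.float64(20.2), array([ 1.6, -8.1]), array([  3.3, -14.5]))
(np.float64(-114.8), np.float64(20.0), array([ 1. , -7.4]), array([  1.3, -16.9]))
S 180 [417. 217.]
S -140 [393. 239.]
S -130 [391. 247.]
S -120 [390. 256.]
S -110 [391. 265.]
S -100 [393. 274.]
T 180 [334. 318.]
T -140 [293. 332.]
T -130 [286. 339.]
T -120 [279. 347.]
T -110 [274. 356.]
T -100 [271. 365.]
```

View pics/topA.png

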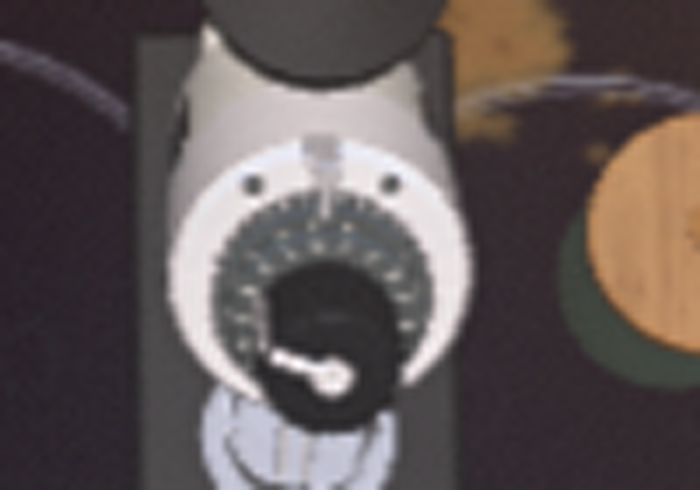

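```bash
python3 -c "
from plan2 import *
plan([495,-104,280],180,100,n=12)"
```

```text
t 16.05 tcp [398.5   8.3 468.8] grasp [414.8  10.1 314.7] yaw 81.8 ydir [ 0.105  0.011 -0.994] F [1.  0.5 0.2] T [0.02 0.19 0.05] g 0.949
12 100 -0.09 0.03 -0.08 -0.068; 100 -0.10 0.03 -0.06 -0.068; 100 -0.10 0.03 -0.05 -0.068; 100 -0.11 0.03 -0.03 -0.068; 100 -0.11 0.03 -0.02 -0.068; 100 -0.11 0.03 -0.00 -0.068; 100 -0.11 0.03 0.01 -0.068; 100 -0.11 0.03 0.03 -0.068; 100 -0.11 0.03 0.05 -0.068; 100 -0.10 0.03 0.06 -0.068; 100 -0.09 0.03 0.07 -0.068; 100 -0.08 0.03 0.09 -0.068
```

>>> {"method": "play_rows", "body": {"deltas": "100 -0.09 0.03 -0.08 -0.068; 100 -0.10 0.03 -0.06 -0.068; 100 -0.10 0.03 -0.05 -0.068; 100 -0.11 0.03 -0.03 -0.068; 100 -0.11 0.03 -0.02 -0.068; 100 -0.11 0.03 0 -0.068; 100 -0.11 0.03 0.01 -0.068; 100 -0.11 0.03 0.03 -0.068; 100 -0.11 0.03 0.05 -0.068; 100 -0.10 0.03 0.06 -0.068; 100 -0.09 0.03 0.07 -0.068; 100 -0.08 0.03 0.09 -0.05; 100 0 0 0 0"}}

```text
t: 17.35
position: [503.1, -110.3, 435.7]
tcp_rot: [-1.576, 0.105, -3.104]
force: [-0.3, 0.4, -0.5]
grip_width: 1.005
```

```bash
python3 -c "
from plan2 import *
plan([495,-104,160],180,100,n=4)
p=read_camera('scene');save(p,'scene17.png',(190,60,380,220),4)
p=read_camera('top');save(p,'top17.png',(210,110,370,230),4.5)
"
```

```text
t 17.35 tcp [ 503.1 -110.3  435.7] grasp [ 519.2 -109.   281.5] yaw -177.8 ydir [ 0.104  0.009 -0.995] F [-0.3  0.4 -0.5] T [0.06 0.21 0.01] g 1.005
4 100 0.09 0.30 -0.01 0.005; 100 0.09 0.30 -0.01 0.005; 100 0.09 0.30 -0.01 0.005; 100 0.09 0.30 -0.01 0.005
```

View pics/scene17.png

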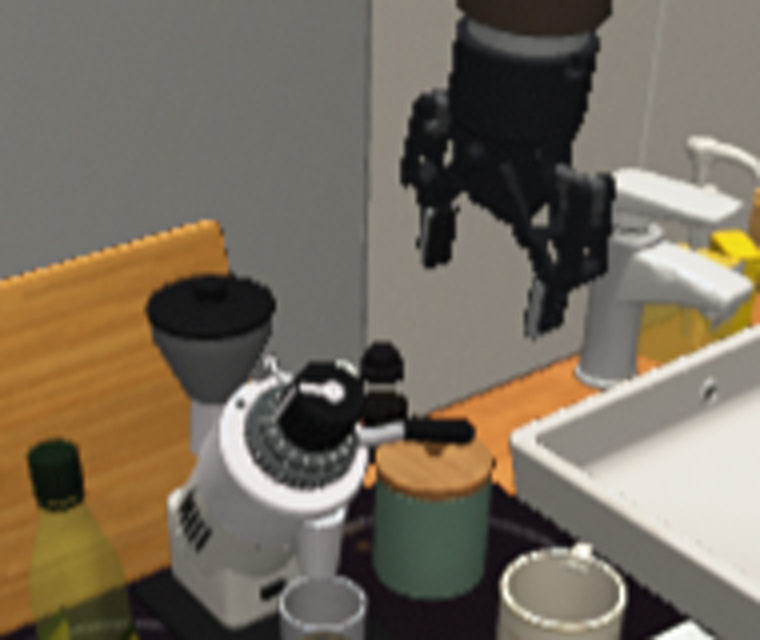

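```bash
python3 -c "
from ptr import *
A=g+[-30,0,185]+28*a
for th in(.9,1,1.1,1.2,1.3,1.4):
  P=[A+r*(np.cos(th)*u+np.sin(th)*v) for r in(60,92,108)]
  print(th,((proj(T,P)+.5-[230,130])*7).round().tolist(),np.round(P[1]))
"
```

```text
0.9 [[465.0, 421.0], [539.0, 475.0], [575.0, 501.0]] [511. -79. 175.]
1 [[476.0, 408.0], [556.0, 455.0], [596.0, 478.0]] [517. -85. 179.]
1.1 [[486.0, 394.0], [572.0, 433.0], [614.0, 453.0]] [524. -89. 184.]
1.2 [[494.0, 379.0], [584.0, 410.0], [629.0, 426.0]] [531. -93. 189.]
1.3 [[501.0, 363.0], [595.0, 386.0], [642.0, 398.0]] [538. -96. 194.]
1.4 [[506.0, 347.0], [603.0, 361.0], [651.0, 369.0]] [545. -98. 199.]
```

>>> {"method": "play_rows", "body": {"deltas": "100 0.06 0.2 0 0.005; 100 0.08 0.3 -0.01 0.005; 100 0.06 0.3 -0.03 0.005; 100 0.02 0.15 0 0; 100 0 0 0 0"}}

```text
t: 17.95
position: [490.6, -103.9, 338.5]
tcp_rot: [-1.58, 0.11, 3.138]
force: [0.1, -0.4, 0.8]
grip_width: 0.998
```

```bash
python3 -c "
from plan2 import *
plan([498,-103,160],180,100,n=1)
p=read_camera('scene');save(p,'scene18.png',(190,60,380,220),4)
p=read_camera('top');save(p,'top18.png',(210,110,370,230),4.5)
"
```

```text
t 17.95 tcp [ 490.6 -103.9  338.5] grasp [ 507.6 -102.4  184.4] yaw 179.8 ydir [ 0.11   0.009 -0.994] F [ 0.1 -0.4  0.8] T [ 0.02  0.2  -0.02] g 0.998
1 100 0.12 0.23 0.01 -0.002
```

View pics/scene18.png

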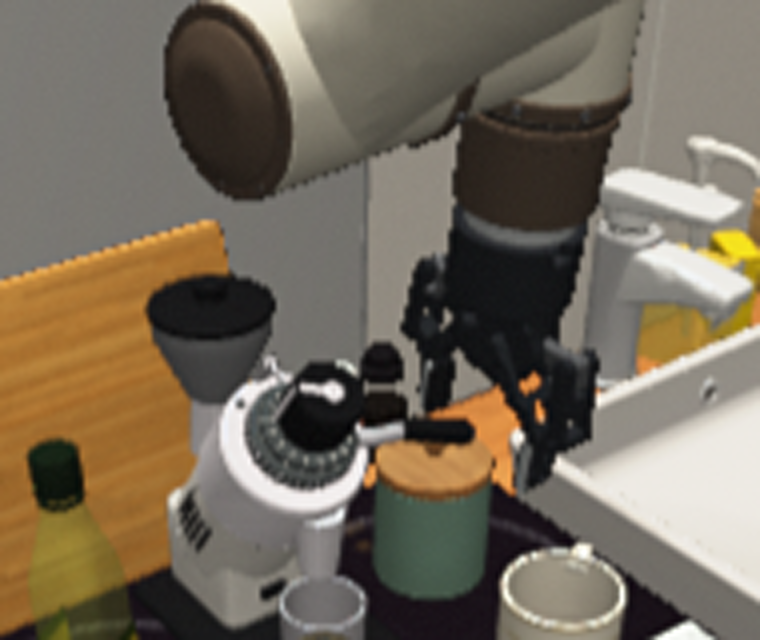

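View pics/top18.png

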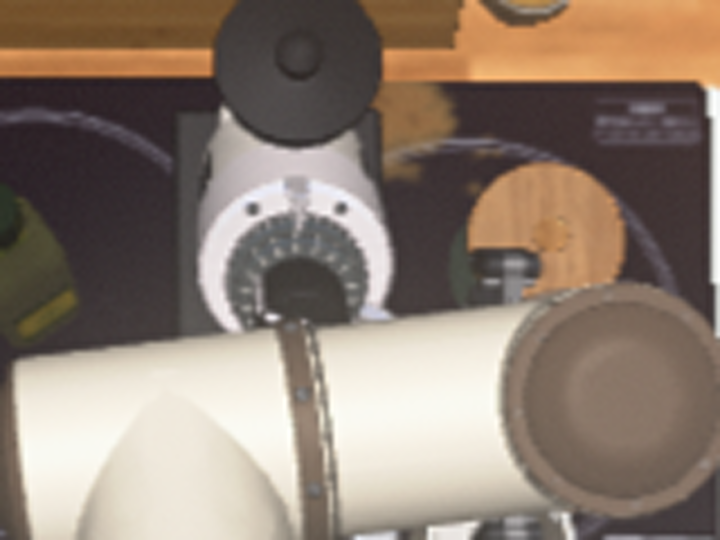

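>>> {"method": "play_rows", "body": {"deltas": "100 0.06 0.2 -0.02 0; 100 0.1 0.05 -0.03 0; 100 0.12 0 -0.06 0; 100 0.12 0 -0.06 0"}}

```text
t: 18.45
position: [460.4, -86.4, 317.6]
tcp_rot: [-1.579, 0.142, 3.138]
force: [9.8, -6.1, -5.6]
grip_width: 0.997
```

```bash
python3 -c "
from plan2 import *
st()"
```

```text
t 18.45 tcp [460.4 -86.4 317.6] grasp [482.3 -85.2 164.1] yaw 179.8 ydir [ 0.141  0.008 -0.99 ] F [ 9.8 -6.1 -5.6] T [-1.64 -1.83 -0.58] g 0.997
```

>>> {"method": "play_rows", "body": {"deltas": "100 0.12 0.02 -0.10 0; 100 0.10 0.02 -0.12 0; 100 0.08 0.02 -0.12 0; 100 0.06 0.02 -0.12 0"}}

```text
t: 18.85
position: [428.0, -41.5, 310.8]
tcp_rot: [-1.577, 0.161, 3.131]
force: [4.6, -7.5, -3.0]
grip_width: 0.999
```

```bash
python3 -c "
from plan2 import *
st()
p=read_camera('scene');save(p,'scene19.png',(190,60,380,220),4)"
```

```text
t 18.85 tcp [428.  -41.5 310.8] grasp [452.9 -40.9 157.8] yaw 179.4 ydir [ 0.16   0.004 -0.987] F [ 4.6 -7.5 -3. ] T [-2.13 -0.73 -0.77] g 0.999
```

View pics/scene19.png

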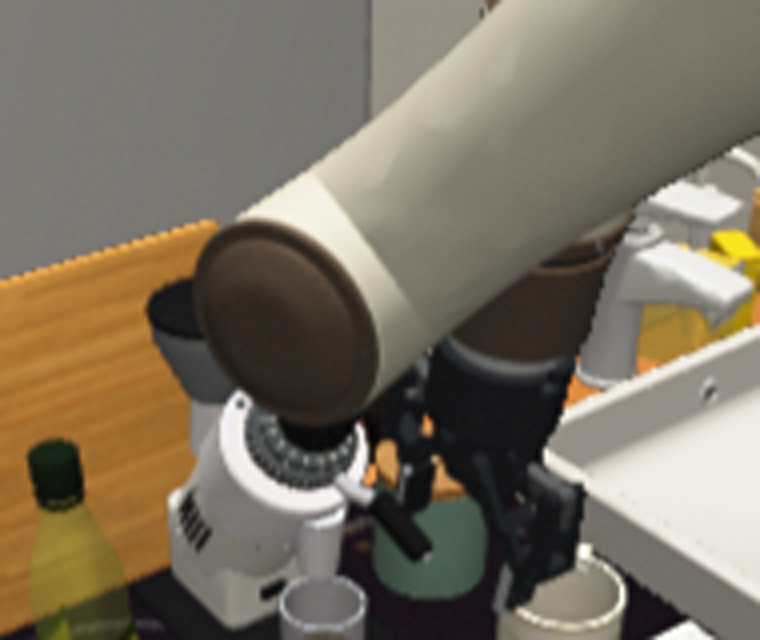

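>>> {"method": "play_rows", "body": {"deltas": "100 0.08 0.08 -0.12 0; 100 0.08 0.06 -0.10 0; 100 0.04 0.02 -0.08 0"}}

```text
t: 19.2
position: [413.6, -11.1, 299.1]
tcp_rot: [-1.578, 0.18, 3.128]
force: [3.8, -11.4, 1.6]
grip_width: 1.003
```

```bash
python3 -c "
from plan2 import *
st()
p=read_camera('scene');save(p,'scene20.png',(210,120,340,220),5.8)"
```

```text
t 19.2 tcp [413.6 -11.1 299.1] grasp [441.3 -10.4 146.6] yaw 179.2 ydir [ 0.179  0.004 -0.984] F [  3.8 -11.4   1.6] T [-2.76 -0.85 -1.12] g 1.003
```

View pics/scene20.png

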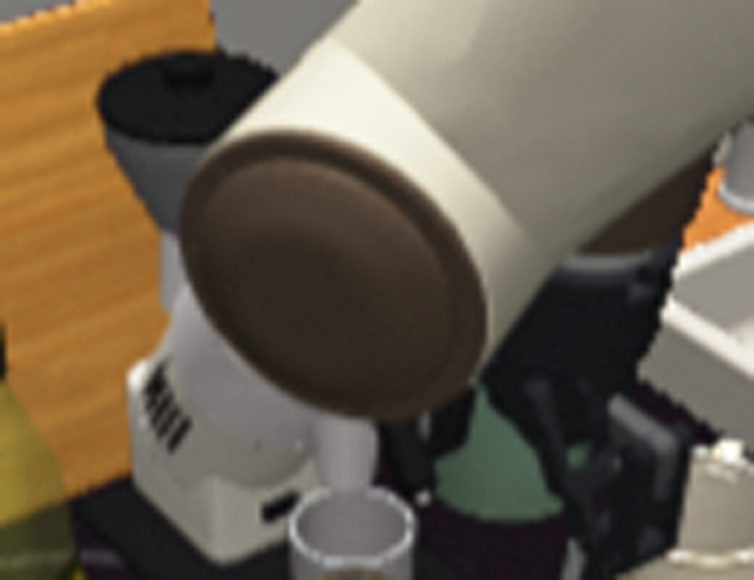

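>>> {"method": "play_rows", "body": {"deltas": "100 0 0 -0.10 0; 100 0 0 -0.10 0"}}

```text
t: 19.45
position: [411.5, -0.5, 301.5]
tcp_rot: [-1.558, 0.166, 3.104]
force: [23.8, -71.5, 1.3]
grip_width: 1.001
```

>>> {"method": "play_rows", "body": {"deltas": "100 0 0 0.10 0; 100 0 0 0.15 0; 100 0.1 -0.3 0.1 0; 100 0.3 -0.3 0.2 0; 100 0.3 -0.2 0.35 0; 100 0 0 0.4 0; 100 0 0 0.4 0; 100 0 0 0.4 0; 100 0 0 0 0"}}

```text
t: 20.35
position: [314.2, -216.2, 388.4]
tcp_rot: [-1.553, 0.193, 3.102]
force: [-0.2, -0.3, 0.9]
grip_width: 1.0
```

```bash
python3 -c "
from plan2 import *
st()
import pickle
for n in('scene','top'):
  p=read_camera(n);pickle.dump(p,open(n+'21.pkl','wb'))
  save(p,n+'21.png',(210,120,310,190) if n=='scene' else (230,130,330,220),7 if n=='scene' else 6)
"
```

```text
t 20.35 tcp [ 314.2 -216.2  388.4] grasp [ 343.8 -220.2  236.3] yaw 177.7 ydir [ 0.191 -0.026 -0.981] F [-0.2 -0.3  0.9] T [0.06 0.42 0.01] g 1.0
```

View pics/scene21.png

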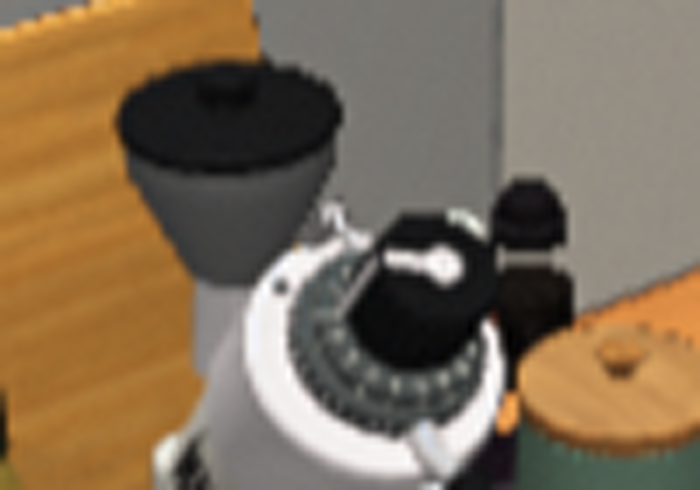

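View pics/top21.png

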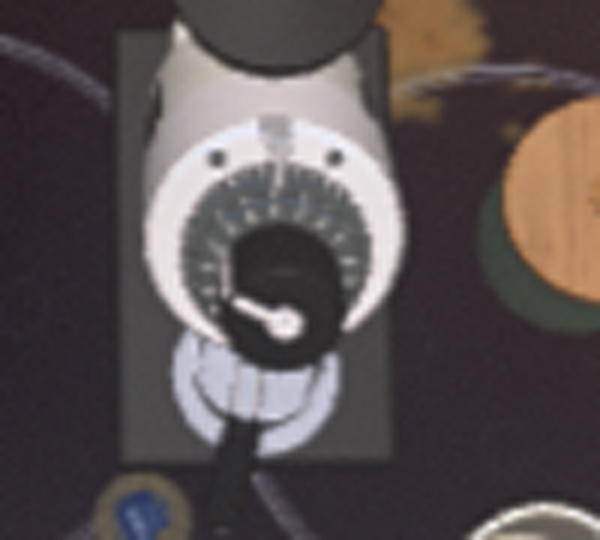

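```bash
python3 -c "
from h import *
import pickle
for n,c in(('top',(255,150,300,225)),('scene',(245,150,295,215))):
  a=pickle.load(open(n+'0.pkl','rb'));b=pickle.load(open(n+'21.pkl','rb'))
  A,B=[cv2.resize(p['color'][c[1]:c[3],c[0]:c[2],::-1],None,fx=7,fy=7,interpolation=cv2.INTER_CUBIC) for p in(a,b)]
  D=np.clip(cv2.absdiff(A,B).astype(int)*3,0,255).astype(np.uint8)
  if n=='scene': X=np.hstack([A,B])
  cv2.imwrite('pics/cmp_%s.png'%n,cv2.resize(np.hstack([A,B,D]),None,fx=.75,fy=.75))
"
```

```text
(no output)
```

View pics/cmp_top.png

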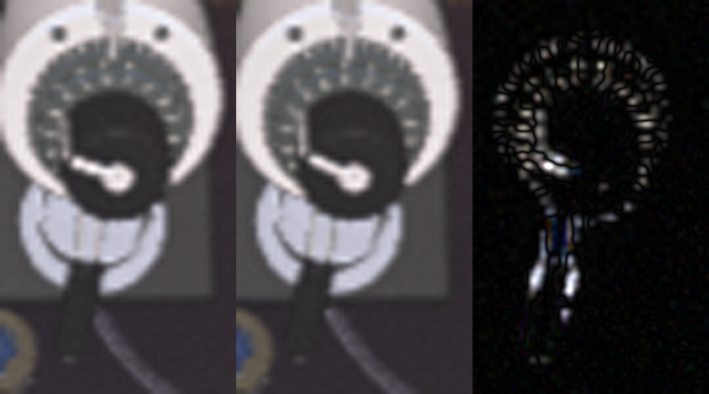

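View pics/cmp_scene.png

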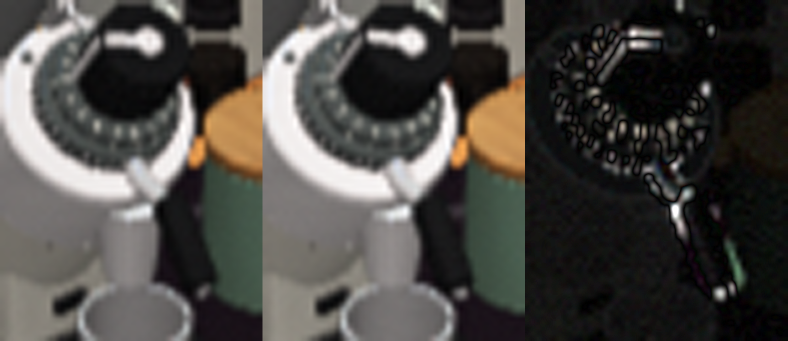

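```bash
python3 -c "
from plan2 import *
st();print(finish_job())"
```

```text
t 20.45 tcp [ 314.3 -213.6  387.7] grasp [ 343.7 -217.4  235.6] yaw 178.0 ydir [ 0.19  -0.024 -0.982] F [-0.   0.   0.4] T [0.11 0.45 0.  ] g 0.998
the job is handed in; nothing more can be done
None
```

The job is handed in at about 20.5 s of the 54 s allowed, with the lock nut tight and the dial three clicks back from where the burrs touch. Handing in reports no verdict, so this rests on my own checks.

- **Nut slackened:** I swung the lever about 1.2 rad to the right with the open gripper's finger.
- **Dial turned in:** I gripped the knob and turned it clockwise until the pointer stopped moving. A second try with a firmer 60 N grip did not move it either, so I took that as the stop.
- **Dial backed off:** I turned it back in two strokes. The pointer stood about 41° back after the first and about 62° after the second, measured in the scene camera. Three clicks is 60°, with about 7° allowed either way.
- **Nut tightened:** I pushed the lever back until the force jumped to about 71–75 N against the stop.

**Last checks:**
- In the camera pictures the pointer did not move while the nut was tightened.
- The lever ended slightly further to the tight side than at the start, by roughly 0.03 rad.
- I saw no disturbance of the cup or the things standing round the grinder, and felt no unexpected contact. I did not measure their positions again at the end.
- The two cameras differ by about 4° on the final pointer angle (about -119° and -115°). I could not read the pointer at the stop from the top camera, so the 62° comes from the scene camera alone.

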